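# Drive the rivets of glass-panel clips on a treadle press

### The job

Pull the press's carriage fully out, stand every glass-panel clip standing about the bench in its bays, rivet up and one to a bay, slide the carriage fully in and press the foot pedal right down to its stop for a moment so that all the rivets are driven home together. Then let the pedal up, pull the carriage fully out again and stand all the clips upright on the floor of the wooden tray, leaving the carriage out. Press the pedal only while the carriage is fully in, never push the ram by hand, and leave the other things on the bench alone.

Things in the scene. Friction and masses are not known exactly. Their poses are not given: they have to be found in the camera images.
- tread (a point): centre of the top face of the press's foot pedal: a steel plate faced with black rubber, 70 x 70 mm, 8 mm thick, on the robot's side of the press, in line with the ram. At rest 69 mm above the bench; 29 mm lower at its stop. It moves on an arc about point pedal_hinge
- pedal_hinge (a point): pedal hinge line (along the press's y), 47 mm above the bench. The tread lies 95 mm from it towards the press's -x (the robot) and, with the pedal up, 22 mm above it
- pedal_arm (a joint): pedal angle: 0 up, 0.30 rad at its bottom stop. A spring returns it: pressing at the tread takes about 3 N at first, up to 9 N at the stop, plus about 2.5 N for each rivet being driven. It drives the ram down in step
- press: blue C-frame rivet press, fixed. Origin on the bench under its base plate (150 x 440 mm). Its x points away from the robot, the carriage slides along its y; the 140 mm wide head (202 mm high to the top of its steel cap) with column at the far side is centred at y = +90 mm and its overarm reaches x = -40 mm
- ram: steel ram plate 64 x 140 mm under the overarm; its underside (origin) is 84 mm above the bench at rest, 53 mm with the pedal at its stop. It is driven by the pedal only
- carriage (a joint): carriage position: 0 fully out (away from the ram, towards the press's -y), 0.21 m fully in, centred under the ram. Stays where left (2 N friction)
- bed (a point): centre of the carriage's bed (aluminium, 90 x 150 mm), on the bed face, 24 mm above the bench; same axes as the press. It has three bays, centred 0 and 45 mm either way along the press's y, each 54 mm (x) x 41 mm (y) between 4 mm high strips; one clip per bay, its long side along the press's x
- knob_top (a point): top centre of the carriage's upright black knob, 24 mm across and 36 mm high on a thin stem, top 92 mm above the bench; 145 mm from the bed centre towards the press's -y. Pinch it from above to slide the carriage
- tray: loose shallow wooden tray, 120 (its x) x 180 (its y) x 18 mm high, walls and floor 5 mm; origin at the centre of its underside
- clipA: aluminium glass-panel clip, 40 (its x) x 26 (its y) x 26 mm high, with a slot in its -y side; about 0.1 kg; origin at the centre of its underside. A brass rivet stands in its top. May be absent
- rivetA_top (a point): top of the rivet head (16 mm across) of clipA: 39 mm above the clip's underside when not driven, 29 mm when fully home; stays where pushed (2.5 N friction)
- clipB: aluminium glass-panel clip, 40 (its x) x 26 (its y) x 26 mm high, with a slot in its -y side; about 0.1 kg; origin at the centre of its underside. A brass rivet stands in its top. May be absent
- rivetB_top (a point): top of the rivet head (16 mm across) of clipB: 39 mm above the clip's underside when not driven, 29 mm when fully home; stays where pushed (2.5 N friction)
- clipC: aluminium glass-panel clip, 40 (its x) x 26 (its y) x 26 mm high, with a slot in its -y side; about 0.1 kg; origin at the centre of its underside. A brass rivet stands in its top. May be absent
- rivetC_top (a point): top of the rivet head (16 mm across) of clipC: 39 mm above the clip's underside when not driven, 29 mm when fully home; stays where pushed (2.5 N friction)
- tape: cardboard ring of tape, 60 mm across, 20 mm high, lying flat between the clips and the pedal; a bystander, to be left alone
- screwdriver: screwdriver lying right of the tray; a bystander, to be left alone
- mug: blue mug, 85 mm high, beyond the press; a bystander, to be left alone
- spray: spray can, 54 mm across, 170 mm high, left of the pedal; a bystander, to be left alone
- jar: closed glass jar, 90 mm high, beyond the tray; a bystander, to be left alone
- glass_tile: loose green glass tile, 70 x 70 x 8 mm, on the robot's side of the pedal; a bystander, to be left alone

How it is judged:
On the way, in this order (a step that is already met when the one before it is completed fails the run):
1. the carriage is pulled fully out (value of joint carriage below 0.008 m), for 0.2 s.
2. every clip stands on the bed of the carriage, let go, rivets not yet driven (x of clipA in the frame of bed between -0.014 and 0.014 m and y of clipA in the frame of bed between -0.062 and 0.062 m and z of clipA in the frame of bed between -0.005 and 0.005 m and angle between each of clipA, clipB, clipC's own z axis and vertical below 0.12 rad and z of rivetA_top in the frame of clipA above 0.036 m and contact force between the fingers and clipA below 0.3 N and x of clipB in the frame of bed between -0.014 and 0.014 m and y of clipB in the frame of bed between -0.062 and 0.062 m and z of clipB in the frame of bed between -0.005 and 0.005 m and z of rivetB_top in the frame of clipB above 0.036 m and contact force between the fingers and clipB below 0.3 N and x of clipC in the frame of bed between -0.014 and 0.014 m and y of clipC in the frame of bed between -0.062 and 0.062 m and z of clipC in the frame of bed between -0.005 and 0.005 m and z of rivetC_top in the frame of clipC above 0.036 m and contact force between the fingers and clipC below 0.3 N), for 0.2 s.
3. the carriage is fully in with every clip on it (value of joint carriage above 0.202 m and x of clipA in the frame of bed between -0.014 and 0.014 m and y of clipA in the frame of bed between -0.062 and 0.062 m and z of clipA in the frame of bed between -0.005 and 0.005 m and angle between each of clipA, clipB, clipC's own z axis and vertical below 0.12 rad and x of clipB in the frame of bed between -0.014 and 0.014 m and y of clipB in the frame of bed between -0.062 and 0.062 m and z of clipB in the frame of bed between -0.005 and 0.005 m and x of clipC in the frame of bed between -0.014 and 0.014 m and y of clipC in the frame of bed between -0.062 and 0.062 m and z of clipC in the frame of bed between -0.005 and 0.005 m), for 0.2 s.
4. the pedal is held at its stop and every rivet is driven home (value of joint carriage above 0.202 m and value of joint pedal_arm above 0.275 rad and z of rivetA_top in the frame of clipA below 0.032 m and z of rivetB_top in the frame of clipB below 0.032 m and z of rivetC_top in the frame of clipC below 0.032 m), for 0.2 s.
5. the pedal is up and the carriage fully out again (value of joint carriage below 0.008 m and value of joint pedal_arm below 0.03 rad), for 0.2 s.
At the end, for the whole second after the job is handed in: every clip stands upright (within 0.12 rad) and at rest on the floor of the tray, its rivet home within 3 mm; the carriage is within 8 mm of fully out and the pedal is up (all of step 5 and x of clipA in the frame of tray between -0.045 and 0.045 m and y of clipA in the frame of tray between -0.075 and 0.075 m and z of clipA in the frame of tray between 0 and 0.011 m and angle between each of clipA, clipB, clipC's own z axis and vertical below 0.12 rad and linear speed of each of clipA, clipB, clipC, tray below 0.02 m/s and z of rivetA_top in the frame of clipA below 0.032 m and x of clipB in the frame of tray between -0.045 and 0.045 m and y of clipB in the frame of tray between -0.075 and 0.075 m and z of clipB in the frame of tray between 0 and 0.011 m and z of rivetB_top in the frame of clipB below 0.032 m and x of clipC in the frame of tray between -0.045 and 0.045 m and y of clipC in the frame of tray between -0.075 and 0.075 m and z of clipC in the frame of tray between 0 and 0.011 m and z of rivetC_top in the frame of clipC below 0.032 m); the robot touches nothing.
It fails at once if the pedal was pressed while the carriage was not fully in (value of joint pedal_arm above 0.1 rad and value of joint carriage below 0.195 m).
It fails at once if the ram was pushed by hand (contact force between the arm and ram above 3 N).
It fails at once if a bystander was moved more than 3 cm (distance of any of tape, screwdriver, mug, spray, jar, glass_tile from where it was at the start of the episode above 0.03 m).
Of clipA, clipB, clipC only 2 to 3 are there at a start; the rules pass over those that are not, and their reading is None.
At some moment in a run one of clipA, clipB, clipC, tray may be knocked a few centimetres aside while the robot is not near it.
Once in a run the grip may slacken for a moment while it holds something.
It also fails if it takes over 210 s, if anything falls off the work surface, if the arm or the gripper's body presses on something with over 40 N, if the wrist force passes 120 N, or if a joint passes its speed limit or range.

### The arm

A 6-joint arm with a two-finger parallel gripper is mounted at the origin on the work surface. World frame = base frame: x ahead of the robot, y to its left, z up, the work surface at z = 0. Lengths are in m, angles in rad, forces in N, time in s.
With the tool pointing down it reaches from about 0.3 to 0.875 m from the base axis. Payload 6.4 kg.
Tool frame: the origin (TCP) lies midway between the tips of the shut fingers; the grasp point (between the pads) lies 19 mm behind it; x points along the fingers, y is the direction in which the jaws open and shut, and the axes are right-handed (so a half turn about x gives the same grasp; the last joint's range is limited). The gripper opens to 85 mm and grips with 20 to 120 N. Pads are 22 mm wide; open, the fingers measure 114 mm over their backs; the gripper's body (76 mm by 85 mm) begins 54 mm behind the grasp point. The pads swing forward as they close: fully open they stand 13 mm farther back than shut.
Start: joints at [-1.373, 0.181, 1.607, -0, 1.354, -0.206], TCP at [0.226, -0.529, 0.231] pointing down, gripper open.
Joint ranges: [-2.99, 2.99], [-0.89, 2.07], [0.3, 2.58], [-1.14, 4.28], [0, 2.63], [-3.12, 3.12]. Speed limits (rad/s): [2.57, 2.57, 3.01, 3.14, 3.14, 3.14].

### API

Orientations are given as a unit quaternion [x, y, z, w].
In Python, from rig import bot gives the robot as it stands.
- The arm moves only by the tool play_rows, never from a script. Its argument "plan" is a list of rows, each a list of 3 entries, a list of its own where there are three numbers: the shift along the tool's x, y, z in m, then the turn, a rotation vector about the tool's x, y, z in rad, then the closure, from 0 (fully open) to 1 (shut). A call has 1 to 12 rows; each row is the pose to reach, as a shift and turn from the pose commanded when the call began, along the tool's axes at that moment; what a row does not reach only later rows make up. A row lasts 1/12 s, in which the tool goes at most 41.7 mm and 7.16 degrees, less where a joint would pass 70% of its speed; a pose out of reach is approached as far as the arm can. A call with a gripper value outside its range is refused whole. The fingers move at their own pace and stop on an object; the grip force is fixed at half the most. Time passes only in rows, so rows that repeat a pose let the fingers close. It gives the time, the measured TCP pose, the force and the opening at its end, in the units of the state.
- bot.get_state(): the state, without advancing time (a new reading comes with each control period).
- bot.capture(name): name is "scene" or "top" or "wrist"; returns the picture (400x640x3 uint8, red, green, blue); there is no depth.
- bot.get_calibration(name): a dict with "vfov" (degrees; the focal length in pixels is half the picture's height over the tangent of half this angle, whatever the lens; pixels are square), "cx", "cy" (the principal point, pixels), "origin" and "orientation" of the camera in the world; the wrist camera has in their place "mount" (4x4, takes a point from camera to tool coordinates, whose origin is the TCP and whose axes are the tool frame's). Camera axes: x right, y down, z forward; pixel columns grow to the right and rows downward; lengths in m; the calibration is good to about 2 mm. The wrist camera is an equidistant fisheye: a pixel r from the principal point sees the ray r / f radians off the axis. A picture is of the moment at which its call begins: read the wrist's pose just before it. get_calibration takes no time and is no camera call.
- bot.close_job(): hands the job in, once; it reports no verdict.
The state is a dict: "clock": time; "q": joint angles; "joint_vel": joint speeds; "tau": joint torques, N m; "ee_pos": TCP position; "orientation": TCP orientation; "ft_force": force on the tool from outside, world axes, zero at the start; "wrist_torque": the same for the moment, N m; "gripper_width": opening from 0.0 (shut) to 1.0 (fully open).
Only numpy, scipy, OpenCV 4.12 (cv2) and the standard library are available. Lean on these libraries where they do the work, as an engineer would, in place of code of your own. Each camera call takes 0.05 s, during which the arm holds its last target. There are 200 camera calls.

## Working session

There is one attempt and no reset: what is moved stays moved. The work goes in short steps, Python scripts to look and compute and a tool call to move; the robot and the scene stay as the last step left them, time stands still between calls to the robot, and variables do not carry over. Pictures are saved under pics/ and viewed, about 12 in all and at most 16, crops included, and the job is handed in when it is done.

Besides the shell and the picture viewer there is one more tool, called after "Call:" in YAML: its name, and indented under it one key for each argument. play_rows: Moves the arm, as the interface text tells. Its arguments: {"type":"object","properties":{"plan":{"type":"array","items":{"type":"array"}}},"required":["plan"]}

```bash
mkdir -p pics; ls; python3 - <<'E'
from rig import bot
import cv2
print(bot.get_state())
for n in("scene","top","wrist"):
    print(n,bot.get_calibration(n))
for n in("scene","top"):
    cv2.imwrite(f"pics/{n}0.png",bot.capture(n)[:,:,::-1])
E
```

```text
pics
{'clock': 0.0, 'q': array([-1.37332209e+00,  1.81529438e-01,  1.60801281e+00, -8.59140450e-07,
        1.35381409e+00, -2.06298546e-01]), 'joint_vel': array([ 3.13208744e-05,  8.16784156e-04,  2.25887731e-04,  1.28296203e-03,
       -4.81414458e-04,  5.44143314e-04]), 'tau': array([ 1.45247359e-03, -4.44860029e+01, -3.51342881e+01, -2.33672263e-04,
        9.02995351e-03, -5.11188915e-06]), 'ee_pos': array([ 0.22581672, -0.52819489,  0.23038837]), 'orientation': array([ 0.69274766,  0.14241103, -0.69274275,  0.14116393]), 'ft_force': array([ 0.06901945, -0.04930734,  0.81825416]), 'wrist_torque': array([ 0.01363964, -0.03273831, -0.01206355]), 'gripper_width': 0.9991901536334512}
scene {'vfov': 49.09702080803299, 'cx': 320.9054336490855, 'cy': 205.7683322989764, 'origin': array([ 0.9057346 , -0.56432467,  1.05910605]), 'orientation': array([ 0.91675139,  0.26123142, -0.08124211, -0.29107517])}
top {'vfov': 54.323647516627794, 'cx': 317.4978865912626, 'cy': 200.79568141647295, 'origin': array([0.43136869, 0.00552118, 1.21269293]), 'orientation': array([ 0.7092249 , -0.70227493,  0.04283021, -0.04444707])}
wrist {'vfov': 65.70646984690485, 'cx': 316.7980338467263, 'cy': 203.88464609993312, 'mount': array([[-1.10199937e-04, -3.01673514e-01,  9.53411285e-01,
        -1.43019030e-01],
       [ 9.99999893e-01,  3.95257903e-04,  2.40650357e-04,
         7.09730767e-05],
       [-4.49441184e-04,  9.53411210e-01,  3.01673439e-01,
        -7.75577791e-02],
       [ 0.00000000e+00,  0.00000000e+00,  0.00000000e+00,
         1.00000000e+00]])}
```

View pics/top0.png

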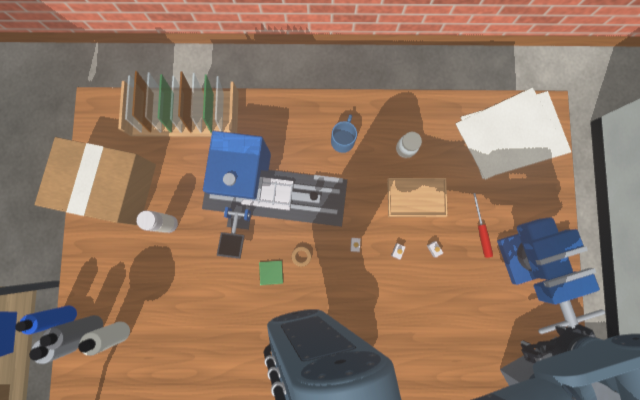

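View pics/scene0.png

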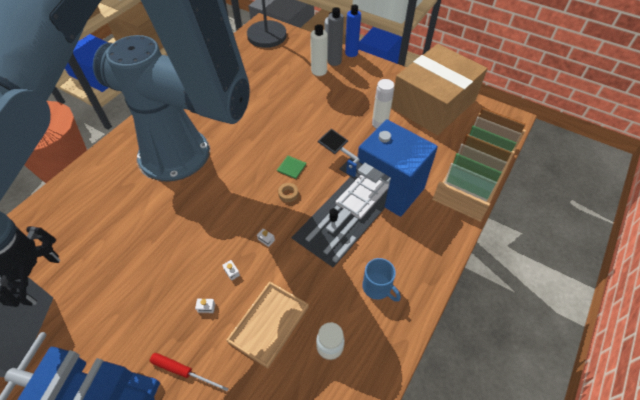

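The top view shows three clips at (356,244), (399,251) and (435,249). The tray is at (418,198), the bed is part-way out at (275,193), the knob is at (314,196) and the pedal is at (230,245). I'll write the helpers and enlarge this region.

```bash
cat > h.py <<'E'
from rig import bot
import numpy as np, cv2
from scipy.spatial.transform import Rotation as R
def cam(n):
    c=bot.get_calibration(n); f=200/np.tan(np.radians(c["vfov"])/2)
    return c,f
def ray(n,uv,z,st=None):
    """world point on plane z seen at pixel uv"""
    c,f=cam(n); d=np.array([(uv[0]-c["cx"])/f,(uv[1]-c["cy"])/f,1.])
    if n=="wrist":
        r=np.hypot(d[0],d[1]); d=np.array([d[0]/r*np.sin(r),d[1]/r*np.sin(r),np.cos(r)])
        st=st or bot.get_state(); T=c["mount"]; Rt=R.from_quat(st["orientation"])
        o=np.array(st["ee_pos"])+Rt.apply(T[:3,3]); d=Rt.apply(T[:3,:3]@d)
    else:
        o=np.array(c["origin"]); d=R.from_quat(c["orientation"]).apply(d)
    return o+d*(z-o[2])/d[2]
def proj(n,p,st=None):
    c,f=cam(n); p=np.array(p,float)
    if n=="wrist":
        st=st or bot.get_state(); T=c["mount"]
        q=R.from_quat(st["orientation"]).inv().apply(p-st["ee_pos"]); q=T[:3,:3].T@(q-T[:3,3])
        th=np.arctan2(np.hypot(q[0],q[1]),q[2]); k=th*f/np.hypot(q[0],q[1])
        return np.array([c["cx"]+k*q[0],c["cy"]+k*q[1]])
    q=R.from_quat(c["orientation"]).inv().apply(p-c["origin"])
    return np.array([c["cx"]+f*q[0]/q[2],c["cy"]+f*q[1]/q[2]])
def grab(n,name=None):
    im=bot.capture(n)[:,:,::-1].copy()
    if name: cv2.imwrite(f"pics/{name}.png",im)
    return im
def crop(im,x0,y0,x1,y1,k,name):
    cv2.imwrite(f"pics/{name}.png",cv2.resize(im[y0:y1,x0:x1],None,fx=k,fy=k,interpolation=cv2.INTER_CUBIC))
def shift(target,st=None):
    """world TCP target -> shift in tool axes (from measured pose)"""
    st=st or bot.get_state()
    return R.from_quat(st["orientation"]).inv().apply(np.array(target)-st["ee_pos"])
E
python3 - <<'E'
from h import *
im=cv2.imread("pics/top0.png")
crop(im,200,130,460,290,3,"topc")
s=cv2.imread("pics/scene0.png"); crop(s,190,120,450,320,3,"scenec")
print(R.from_quat(bot.get_state()["orientation"]).as_matrix().round(3))
for uv,z in(((356,244),.03),((399,251),.03),((435,249),.03),((314,196),.092),((230,245),.069),((418,198),.01),((230,178),.202)): print(uv,ray("top",uv,z).round(3))
E
```

```text
[[-0.     0.393 -0.92 ]
 [ 0.002 -0.92  -0.393]
 [-1.    -0.002 -0.   ]]
(356, 244) [ 0.448 -0.108  0.03 ]
(399, 251) [ 0.428 -0.238  0.03 ]
(435, 249) [ 0.435 -0.346  0.03 ]
(314, 196) [0.584 0.019 0.092]
(230, 245) [0.441 0.263 0.069]
(418, 198) [ 0.592 -0.303  0.01 ]
(230, 178) [0.615 0.239 0.202]
```

View pics/topc.png

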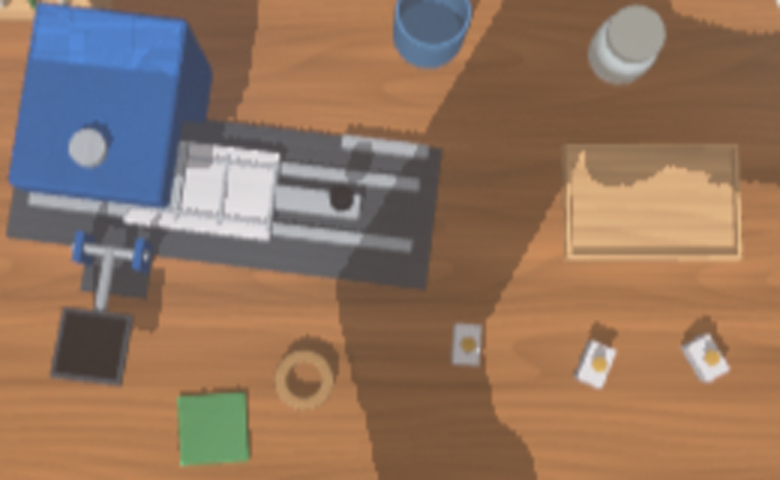

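View pics/scenec.png

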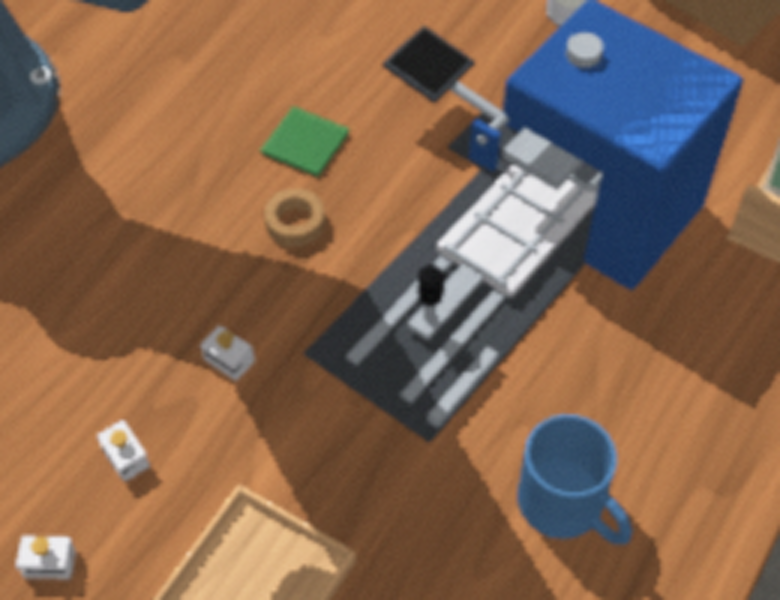

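The top crop gives corners for the base plate, bed, knob, tray and three clips. The clips' long axes run roughly along world x, each slightly rotated. Next I'll compute the press frame.

```bash
python3 - <<'E'
from h import *
def P(c,z): return ray("top",(200+(c[0]+.5)/3-.5,130+(c[1]+.5)/3-.5),z)[:2]
a,b,c=P((8,238),.01),P((427,288),.01),P((441,147),.01)
print("plate",a,b,c); 
d=a-b; print("press y dir deg",np.degrees(np.arctan2(d[1],d[0]))); d=c-b; print("press x deg",np.degrees(np.arctan2(d[1],d[0])), np.linalg.norm(c-b),np.linalg.norm(a-b))
print("knob",P((341,197),.092)); print("bed end corners",P((279,152),.026),P((269,240),.026))
print("tread",[P(q,.069).round(3) for q in((63,309),(133,317),(123,384),(52,376))])
print("headfront",P((12,186),.19),P((168,204),.19))
for n,q,z in(("trayTL",(566,146),.018),("trayTR",(740,145),.018),("trayBR",(741,258),.018),("trayBL",(568,258),.018)): print(n,P(q,z).round(3))
for q in((468,344),(600,362),(712,357)): print("rivet",P(q,.039).round(4))
print("clip2 axis",P((607,340),.026)-P((590,387),.026)); print("clip3",P((697,335),.026)-P((717,381),.026)); print("clip1",P((468,324),.026)-P((466,365),.026))
st=bot.get_state(); print(shift([.40,-.17,.30]).round(3))
E
```

```text
plate [0.55152486 0.36605651] [ 0.50409463 -0.06731715] [ 0.65135439 -0.08160052]
press y dir deg 83.7541685333332
press x deg -5.5400422788250605 0.14795083674084125 0.4359614157384434
knob [0.58633259 0.02102844]
bed end corners [0.64159588 0.08629012] [0.55048139 0.0948688 ]
tread [array([0.477, 0.291]), array([0.469, 0.223]), array([0.405, 0.23 ]), array([0.412, 0.299])]
headfront [0.5797722  0.31070146] [0.5650634  0.17225029]
trayTL [ 0.652 -0.211]
trayTR [ 0.655 -0.391]
trayBR [ 0.537 -0.388]
trayBL [ 0.536 -0.211]
rivet [ 0.4469 -0.1066]
rivet [ 0.4304 -0.2379]
rivet [ 0.4364 -0.3494]
clip2 axis [ 0.04708707 -0.01784224]
clip3 [0.04576928 0.01886813]
clip1 [ 0.04111238 -0.00209875]
[-0.069 -0.261 -0.301]
```

Call:
play_rows:
  plan:
    - [[-0.07,-0.26,-0.3],[0,0,0],0]
    - [[-0.07,-0.26,-0.3],[0,0,0],0]
    - [[-0.07,-0.26,-0.3],[0,0,0],0]
    - [[-0.07,-0.26,-0.3],[0,0,0],0]
    - [[-0.07,-0.26,-0.3],[0,0,0],0]
    - [[-0.07,-0.26,-0.3],[0,0,0],0]
    - [[-0.07,-0.26,-0.3],[0,0,0],0]
    - [[-0.07,-0.26,-0.3],[0,0,0],0]
    - [[-0.07,-0.26,-0.3],[0,0,0],0]
    - [[-0.07,-0.26,-0.3],[0,0,0],0]
    - [[-0.07,-0.26,-0.3],[0,0,0],0]
    - [[-0.07,-0.26,-0.3],[0,0,0],0]

```text
clock: 1.1
ee_pos: [0.4001, -0.1706, 0.3014]
orientation: [0.693, 0.143, -0.692, 0.143]
ft_force: [0.5, -0.0, 0.4]
gripper_width: 1.004
```

```bash
python3 - <<'E'
from h import *
st=bot.get_state(); print(st["clock"],st["ee_pos"],st["orientation"],st["ft_force"])
im=grab("wrist","w1"); 
np.save("st1.npy",np.r_[st["ee_pos"],st["orientation"]])
for n,p in(("knob",[.586,.021,.092]),("c1",[.447,-.107,.039]),("c2",[.430,-.238,.039]),("c3",[.436,-.349,.039])): print(n,proj("wrist",p,st))
E
```

```text
1.1 [ 0.40007401 -0.17056618  0.30140965] [ 0.69250792  0.14291214 -0.69244462  0.14328066] [ 0.47413241 -0.01563142  0.40974148]
knob [229.60859182 -24.07458876]
c1 [285.92014743 116.3330762 ]
c2 [371.49908243 167.36214026]
c3 [440.37744994 195.30344847]
```

View pics/w1.png

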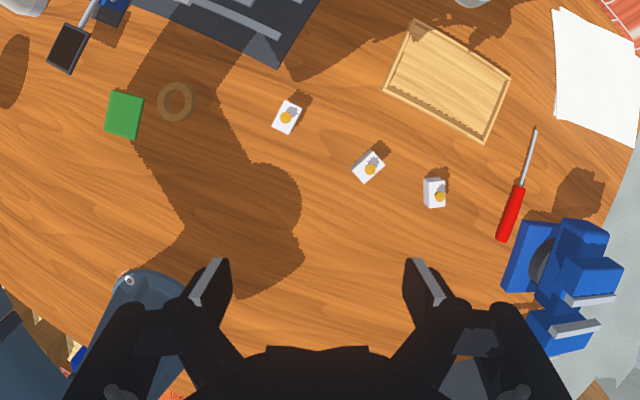

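The predicted pixels land on the rivets to within 2 px, so the calibration is good. I'm going to the knob with the jaws along the press's y.

Call:
play_rows:
  plan:
    - [[0.1,-0.103,-0.246],[0.507,0,0],0]
    - [[0.1,-0.103,-0.246],[0.507,0,0],0]
    - [[0.1,-0.103,-0.246],[0.507,0,0],0]
    - [[0.1,-0.103,-0.246],[0.507,0,0],0]
    - [[0.1,-0.103,-0.246],[0.507,0,0],0]
    - [[0.1,-0.103,-0.246],[0.507,0,0],0]
    - [[0.1,-0.103,-0.246],[0.507,0,0],0]
    - [[0.1,-0.103,-0.246],[0.507,0,0],0.3]
    - [[0.1,-0.103,-0.246],[0.507,0,0],0.3]

```text
clock: 1.9
ee_pos: [0.5854, 0.0203, 0.1981]
orientation: [-0.705, 0.036, 0.708, 0.036]
ft_force: [-0.6, 0.3, 0.5]
gripper_width: 0.747
```

```bash
python3 - <<'E'
from h import *
st=bot.get_state(); im=grab("wrist","w2"); print(st["ee_pos"],R.from_quat(st["orientation"]).as_matrix().round(3))
print(proj("wrist",[.586,.021,.092],st), "tcp",proj("wrist",st["ee_pos"],st))
g=im.max(2); m=(g<50).astype(np.uint8); n,l,s,c=cv2.connectedComponentsWithStats(m)
for i in range(1,n):
    if s[i,4]>100: print(s[i],c[i].round(1),ray("wrist",c[i],.092,st).round(4))
# clips in w1
d=np.load("st1.npy"); s1=dict(ee_pos=d[:3],orientation=d[3:]); w=cv2.imread("pics/w1.png")
hsv=cv2.cvtColor(w,cv2.COLOR_BGR2HSV); 
for u,v in((287,116),(369,167),(434,193)):
    sub=np.zeros(w.shape[:2],np.uint8); sub[v-26:v+26,u-26:u+26]=1
    mm=((hsv[...,1]<60)&(hsv[...,2]>150)).astype(np.uint8)*sub
    mm=cv2.morphologyEx(mm,cv2.MORPH_CLOSE,np.ones((9,9)))
    ys,xs=np.nonzero(mm); pts=np.array([ray("wrist",(x,y),.026,s1)[:2] for x,y in zip(xs,ys)])
    r=cv2.minAreaRect((pts*1000).astype(np.float32)); print("clip",r,cv2.boxPoints(r).round(1).tolist())
    ym=((hsv[...,1]>150)&(hsv[...,0]>17)&(hsv[...,0]<32)&(hsv[...,2]>150)).astype(np.uint8)*sub
    ys,xs=np.nonzero(ym); print(len(xs), len(xs) and ray("wrist",(xs.mean(),ys.mean()),.039,s1))
E
```

```text
[0.58544087 0.02025587 0.19811777] [[-0.005 -0.102 -0.995]
 [ 0.001 -0.995  0.102]
 [-1.    -0.     0.005]]
[315.9892413  201.34102628] tcp [316.94750312 262.85968573]
[303 179  27  34 706] [315.7 195.7] [0.5909 0.0208 0.092 ]
[   68   262   498   138 29012] [302.7 356.6] [0.4078 0.0542 0.092 ]
clip ((445.56646728515625, -106.70431518554688), (27.695106506347656, 40.5100212097168), 85.69325256347656) [[424.29998779296875, -119.0], [464.70001220703125, -122.0], [466.79998779296875, -94.4000015258789], [426.3999938964844, -91.4000015258789]]
88 [ 0.44562781 -0.10662096  0.039     ]
clip ((427.5772705078125, -234.9730682373047), (31.06385612487793, 40.698463439941406), 65.79159545898438) [[402.6000061035156, -240.8000030517578], [439.79998779296875, -257.5], [452.5, -229.1999969482422], [415.3999938964844, -212.5]]
79 [ 0.42676449 -0.23646016  0.039     ]
clip ((434.718505859375, -343.9873962402344), (46.66867446899414, 35.404945373535156), 30.360368728637695) [[405.6000061035156, -340.5], [423.5, -371.1000061035156], [463.79998779296875, -347.5], [445.8999938964844, -316.8999938964844]]
67 [ 0.43414982 -0.34819284  0.039     ]
```

Call:
play_rows:
  plan:
    - [[0.04,0,0],[0,0,0],0.3]
    - [[0.08,0,0],[0,0,0],0.3]
    - [[0.11,0,0],[0,0,0],0.3]
    - [[0.136,0,0],[0,0,0],0.3]
    - [[0.136,0,0],[0,0,0],0.3]
    - [[0.136,0,0],[0,0,0],1]
    - [[0.136,0,0],[0,0,0],1]
    - [[0.136,0,0],[0,0,0],1]
    - [[0.136,0,0],[0,0,0],1]
    - [[0.136,0,0],[0,0,0],1]

```text
clock: 2.78
ee_pos: [0.5873, 0.0187, 0.0684]
orientation: [0.708, -0.037, -0.705, -0.036]
ft_force: [-1.8, -2.8, 7.3]
gripper_width: 0.257
```

Call:
play_rows:
  plan:
    - [[0,0.012,0],[0,0,0],1]
    - [[0,0.026,0],[0,0,0],1]
    - [[0,0.04,0],[0,0,0],1]
    - [[0,0.054,0],[0,0,0],1]
    - [[0,0.068,0],[0,0,0],1]
    - [[0,0.082,0],[0,0,0],1]
    - [[0,0.096,0],[0,0,0],1]
    - [[0,0.108,0],[0,0,0],1]
    - [[0,0.12,0],[0,0,0],1]
    - [[0,0.13,0],[0,0,0],1]
    - [[0,0.138,0],[0,0,0],1]
    - [[0,0.138,0],[0,0,0],1]

```text
clock: 3.78
ee_pos: [0.5723, -0.1096, 0.0682]
orientation: [0.707, -0.032, -0.706, -0.042]
ft_force: [-1.1, 37.1, 19.0]
gripper_width: 0.258
```

Call:
play_rows:
  plan:
    - [[0,-0.006,0],[0,0,0],1]
    - [[-0.004,-0.007,0],[0,0,0],1]
    - [[-0.004,-0.007,0],[0,0,0],0.4]
    - [[-0.004,-0.007,0],[0,0,0],0.3]
    - [[-0.004,-0.007,0],[0,0,0],0.3]
    - [[-0.04,-0.007,0],[0,0,0],0.2]
    - [[-0.08,-0.007,0],[0,0,0],0]
    - [[-0.12,-0.007,0],[0,0,0],0]
    - [[-0.15,-0.007,0.0],[0,0,0],0]
    - [[-0.18,-0.007,0.0],[0,0,0],0]

```text
clock: 4.62
ee_pos: [0.5724, -0.1115, 0.249]
orientation: [0.707, -0.037, -0.705, -0.036]
ft_force: [0.6, -0.1, 0.0]
gripper_width: 1.0
```

```bash
python3 - <<'E'
from h import *
st=bot.get_state(); im=grab("wrist","w3"); print(st["ee_pos"],st["ft_force"]);print(R.from_quat(st["orientation"]).as_matrix().round(3))
np.save("st3.npy",np.r_[st["ee_pos"],st["orientation"]])
t=grab("top","t3"); crop(t,230,150,460,270,3,"t3c")
y=np.array([.1045,.9945])
for n,o in(("org",(.6015,.143)),):
    k=np.array(o)-.265*y; print(k, proj("top",[*k,.092]),proj("wrist",[*k,.092],st)); b=np.array(o)-.12*y; print(b,proj("top",[*b,.024]),proj("wrist",[*b,.024],st))
E
```

```text
[ 0.57243864 -0.11146284  0.24898645] [ 0.63387336 -0.14520639  0.02071923]
[[ 0.003 -0.104 -0.995]
 [-0.002 -0.995  0.104]
 [-1.     0.001 -0.003]]
[ 0.5738075 -0.1205425] [362.14466731 200.08631717] [325.55809742 185.62670244]
[0.58896 0.02366] [312.75898264 197.50983142] [208.75830727 173.2457135 ]
```

View pics/w3.png

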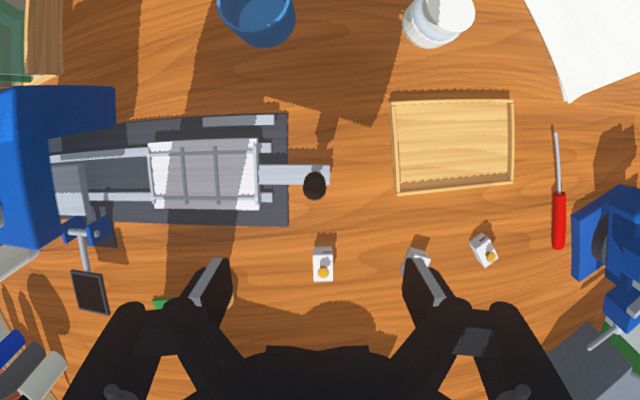

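```bash
python3 - <<'E'
from h import *
d=np.load("st3.npy"); st=dict(ee_pos=d[:3],orientation=d[3:])
c6=np.radians(-6);X=np.array([np.cos(c6),np.sin(c6)]);Y=np.array([-np.sin(c6),np.cos(c6)]);O=np.array([.6015,.143])
for n,uv,z in(("plateTR",(289,111),.01),("plateBR",(289,227),.01),("bedTR",(257,137),.028),("bedBR",(258,206),.028),("bedTL",(147,143),.028),("bedBL",(154,211),.028),("strip1t",(217,148),.028),("strip2t",(182,149),.028),("strip1b",(219,203),.028),("strip2b",(187,204),.028),("knob",(314,187),.092)):
    p=ray("wrist",uv,z,st)[:2]; print(n,p.round(4),((p-O)@X).round(4),((p-O)@Y).round(4))
w=cv2.imread("pics/w3.png"); crop(w,130,90,350,290,3,"w3c")
E
```

```text
plateTR [ 0.6517 -0.0859] 0.0738 -0.2224
plateBR [ 0.502  -0.0672] -0.077 -0.2195
bedTR [ 0.6258 -0.046 ] 0.0439 -0.1854
bedBR [ 0.5406 -0.0345] -0.042 -0.1829
bedTL [0.6413 0.1034] 0.0437 -0.0352
bedBL [0.5487 0.115 ] -0.0496 -0.0334
strip1t [0.6194 0.0057] 0.0321 -0.1346
strip2t [0.6251 0.053 ] 0.0329 -0.087
strip1b [0.5499 0.0158] -0.0381 -0.1319
strip2b [0.5532 0.0611] -0.0394 -0.0865
knob [ 0.5736 -0.1089] -0.0014 -0.2534
```

View pics/w3c.png

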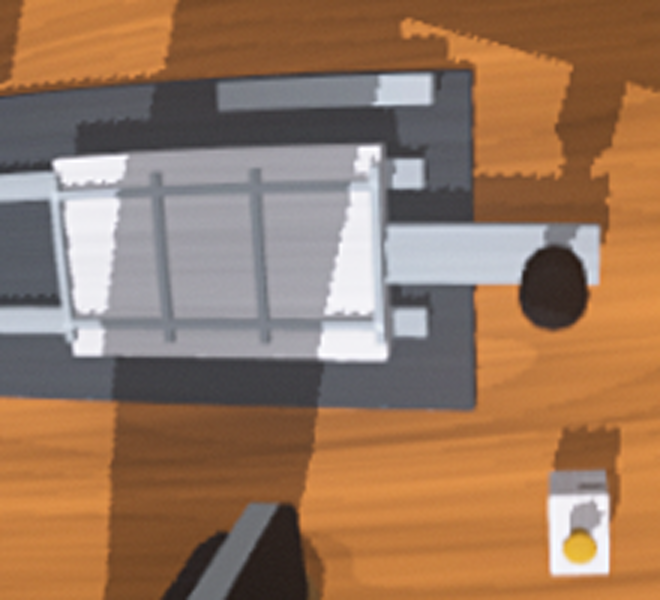

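The bed centre reads -0.110 along the press's y, but fully out would be -0.120, so the carriage is about 10 mm short. I'll regrip the knob and pull further.

Call:
play_rows:
  plan:
    - [[0.04,-0.002,0],[0,0,0],0.3]
    - [[0.08,-0.002,0],[0,0,0],0.3]
    - [[0.12,-0.002,0],[0,0,0],0.3]
    - [[0.15,-0.002,0],[0,0,0],0.3]
    - [[0.178,-0.002,0],[0,0,0],0.3]
    - [[0.178,-0.002,0],[0,0,0],0.3]
    - [[0.178,-0.002,0],[0,0,0],1]
    - [[0.178,-0.002,0],[0,0,0],1]
    - [[0.178,-0.002,0],[0,0,0],1]
    - [[0.178,-0.002,0],[0,0,0],1]

```text
clock: 5.55
ee_pos: [0.574, -0.1094, 0.0702]
orientation: [0.708, -0.037, -0.705, -0.036]
ft_force: [-0.7, 0.4, 4.7]
gripper_width: 0.252
```

Call:
play_rows:
  plan:
    - [[0,0.003,0],[0,0,0],1]
    - [[0,0.006,0],[0,0,0],1]
    - [[0,0.009,0],[0,0,0],1]
    - [[0,0.009,0],[0,0,0],1]
    - [[0,0.009,0],[0,0,0],1]
    - [[0,0.009,0],[0,0,0],1]

```text
clock: 6.05
ee_pos: [0.5739, -0.1097, 0.0701]
orientation: [0.708, -0.032, -0.704, -0.04]
ft_force: [4.9, 33.6, 12.3]
gripper_width: 0.255
```

The knob meets a hard stop here: 34 N and no travel. The tread also measures 10 mm along +y from my frame, so my press origin was 10 mm off and the carriage is fully out. Releasing it.

Call:
play_rows:
  plan:
    - [[0,-0.006,0],[0,0,0],1]
    - [[0,-0.009,0],[0,0,0],1]
    - [[0,-0.009,0],[0,0,0],0.4]
    - [[0,-0.009,0],[0,0,0],0.3]
    - [[0,-0.009,0],[0,0,0],0.3]
    - [[-0.04,-0.009,0],[0,0,0],0.2]
    - [[-0.08,-0.009,0.03],[0,0,0],0]
    - [[-0.12,-0.009,0.07],[0,0,0],0]
    - [[-0.15,-0.009,0.11],[0,0,0],0]
    - [[-0.18,-0.009,0.125],[0,0,0],0]
    - [[-0.18,-0.009,0.125],[0,0,0],0]
    - [[-0.18,-0.009,0.125],[0,0,0],0]

```text
clock: 7.05
ee_pos: [0.4479, -0.0968, 0.2519]
orientation: [0.709, -0.038, -0.704, -0.036]
ft_force: [1.9, -0.2, 0.0]
gripper_width: 1.001
```

```bash
cat >> h.py <<'E'
def clips(im,st,zb=0.0,near=None,cam_="wrist"):
    """clip rect of top face (z=zb+.026) and rivet (zb+.039) for blobs seen in the wrist picture"""
    hsv=cv2.cvtColor(im,cv2.COLOR_BGR2HSV); out=[]
    ym=((hsv[...,1]>110)&(hsv[...,0]>15)&(hsv[...,0]<34)&(hsv[...,2]>110)).astype(np.uint8)
    for p in near:
        u,v=proj(cam_,[*p,zb+.039],st).round().astype(int); k=32
        if not(0<u<640 and 0<v<400): print("out",p,u,v); continue
        sub=np.zeros(im.shape[:2],np.uint8); sub[max(v-k,0):v+k,max(u-k,0):u+k]=1
        m=((hsv[...,1]<60)&(hsv[...,2]>100)).astype(np.uint8)*sub
        m=cv2.morphologyEx(m,cv2.MORPH_CLOSE,np.ones((11,11)))
        n,l,s,c=cv2.connectedComponentsWithStats(m)
        if n<2: print("none",p); continue
        i=1+np.argmax(s[1:,4]); ys,xs=np.nonzero(l==i)
        pts=np.array([ray(cam_,(x,y),zb+.026,st)[:2] for x,y in zip(xs,ys)])
        r=cv2.minAreaRect((pts*1000).astype(np.float32)); b=cv2.boxPoints(r)
        e=max((b[1]-b[0],b[2]-b[1]),key=np.linalg.norm); a=np.degrees(np.arctan2(e[1],e[0])); a=(a+90)%180-90
        ys,xs=np.nonzero(ym*sub)
        rv=ray(cam_,(xs.mean(),ys.mean()),zb+.039,st)[:2].round(4) if len(xs)>5 else None
        print("clip",np.round(r[0],1),"size",np.round(r[1],1),"axis deg",round(a,1),"rivet",rv,len(xs))
E
python3 - <<'E'
from h import *
st=bot.get_state(); im=grab("wrist","w4"); print(st["ee_pos"],st["ft_force"])
clips(im,st,0,[(.446,-.107),(.428,-.2365),(.435,-.349)])
clips(cv2.imread("pics/t3.png"),None,0,[(.446,-.107),(.428,-.2365),(.435,-.349)],"top")
E
```

```text
[ 0.44787844 -0.09681638  0.2519217 ] [ 1.92536854 -0.1626561   0.03788496]
clip [ 447.2 -106.3] size [26.6 42.7] axis deg -5.2 rivet [ 0.4461 -0.1063] 116
clip [ 429.2 -232.9] size [35.6 41.1] axis deg -22.8 rivet [ 0.4273 -0.2365] 112
clip [ 436.7 -342. ] size [51.9 36.6] axis deg 29.2 rivet [ 0.4353 -0.3475] 91Traceback (most recent call last):
  File "<stdin>", line 4, in <module>
  File "h.py", line 49, in clips
    pts=np.array([ray(cam_,(x,y),zb+.026,st)[:2] for x,y in zip(xs,ys)])
                  ~~~^^^^^^^^^^^^^^^^^^^^^^^
  File "h.py", line 9, in ray
    c,f=cam(n); d=np.array([(uv[0]-c["cx"])/f,(uv[1]-c["cy"])/f,1.])
        ~~~^^^
  File "h.py", line 5, in cam
    c=bot.get_calibration(n); f=200/np.tan(np.radians(c["vfov"])/2)
ValueError: time passes only in moves, steps and waits
```

Call:
play_rows:
  plan:
    - [[0.02,0.01,0],[0.12,0,0],0]
    - [[0.03,0.01,0],[0.24,0,0],0]
    - [[0.05,0.01,0],[0.36,0,0],0]
    - [[0.06,0.01,0],[0.48,0,0],0]
    - [[0.08,0.01,0],[0.6,0,0],0]
    - [[0.09,0.01,0],[0.72,0,0],0]
    - [[0.1,0.01,0],[0.84,0,0],0]
    - [[0.11,0.01,0],[0.96,0,0],0]
    - [[0.12,0.01,0],[1.08,0,0],0]
    - [[0.13,0.01,0],[1.2,0,0],0]
    - [[0.14,0.01,0],[1.32,0,0],0]
    - [[0.15,0.01,0],[1.44,0,0],0]

```text
clock: 8.1
ee_pos: [0.4462, -0.1056, 0.095]
orientation: [-0.504, 0.495, 0.506, 0.494]
ft_force: [0.6, 1.0, 0.5]
gripper_width: 0.998
```

```bash
python3 - <<'E'
s=open("h.py").read()
s=s.replace('''    c=bot.get_calibration(n); f''','''    import os,pickle
    if not os.path.exists(f"cal_{n}.pkl"): pickle.dump(bot.get_calibration(n),open(f"cal_{n}.pkl","wb"))
    c=pickle.load(open(f"cal_{n}.pkl","rb")); f''')
open("h.py","w").write(s)
E
python3 - <<'E'
from h import *
[cam(n) for n in("scene","top","wrist")]
st=bot.get_state(); im=grab("wrist","w5"); print(st["q"].round(2));print(st["ee_pos"],np.degrees(np.arctan2(*R.from_quat(st["orientation"]).as_matrix()[1::-1,1])))
clips(im,st,0,[(.446,-.107)])
clips(cv2.imread("pics/t3.png"),None,0,[(.446,-.107),(.428,-.2365),(.435,-.349)],"top")
E
```

```text
[-0.49  0.1   2.    0.    1.04  2.63]
[ 0.44622423 -0.10560179  0.09495485] -178.78682367792126
clip [ 445.3 -109.6] size [32.9 40.6] axis deg -4.1 rivet [ 0.4458 -0.1067] 366
clip [ 447.4 -107.2] size [189.6 190.3] axis deg -89.5 rivet None 0
clip [ 435.3 -194.7] size [113.4 222.1] axis deg -16.9 rivet None 0
clip [ 435.4 -346.5] size [44.  33.1] axis deg 30.2 rivet [ 0.4364 -0.3492] 13
```

The last joint would pass its limit at the bed with this yaw. So clip 1 gets gripped across its width, with the camera facing away from the robot, and goes in the bay nearest the press. The other two will be gripped lengthwise with the opposite yaw.

Call:
play_rows:
  plan:
    - [[0,0,0],[-0.123,0,0],0]
    - [[0,0,0],[-0.246,0,0],0]
    - [[0,0,0],[-0.369,0,0],0]
    - [[0,0,-0.001],[-0.492,0,0],0]
    - [[0,0,-0.001],[-0.615,0,0],0]
    - [[0,0,-0.001],[-0.738,0,0],0]
    - [[0,0,-0.001],[-0.861,0,0],0]
    - [[0,0,-0.001],[-0.984,0,0],0]
    - [[0,0,-0.001],[-1.107,0,0],0]
    - [[0,0,-0.001],[-1.23,0,0],0]
    - [[0,0,-0.001],[-1.353,0,0],0]
    - [[0,0,-0.001],[-1.473,0,0],0]

```text
clock: 9.15
ee_pos: [0.4465, -0.1067, 0.0962]
orientation: [-0.706, 0.021, 0.707, 0.022]
ft_force: [0.2, -1.1, 0.9]
gripper_width: 1.001
```

Call:
play_rows:
  plan:
    - [[0.03,0,0],[0,0,0],0]
    - [[0.06,0,0],[0,0,0],0]
    - [[0.085,0,0],[0,0,0],0]
    - [[0.09,0,0],[0,0,0],0]
    - [[0.09,0,0],[0,0,0],0.3]
    - [[0.09,0,0],[0,0,0],1]
    - [[0.09,0,0],[0,0,0],1]
    - [[0.09,0,0],[0,0,0],1]
    - [[0.09,0,0],[0,0,0],1]
    - [[0.09,0,0],[0,0,0],1]

```text
clock: 9.98
ee_pos: [0.4481, -0.1074, 0.0088]
orientation: [0.708, -0.025, -0.706, -0.024]
ft_force: [-0.2, 1.0, 6.3]
gripper_width: 0.285
```

Call:
play_rows:
  plan:
    - [[-0.04,0,0],[0,0,0],1]
    - [[-0.08,0,0],[0,0,0],1]
    - [[-0.12,-0.02,-0.013],[0,0,0],1]
    - [[-0.12,-0.05,-0.033],[0,0,0],1]
    - [[-0.12,-0.085,-0.056],[0.01,0,0],1]
    - [[-0.12,-0.12,-0.08],[0.02,0,0],1]
    - [[-0.12,-0.15,-0.1],[0.028,0,0],1]
    - [[-0.12,-0.18,-0.12],[0.028,0,0],1]
    - [[-0.12,-0.197,-0.131],[0.028,0,0],1]
    - [[-0.12,-0.197,-0.131],[0.028,0,0],1]
    - [[-0.12,-0.197,-0.131],[0.028,0,0],1]

```text
clock: 10.9
ee_pos: [0.5913, 0.0814, 0.1275]
orientation: [0.706, -0.034, -0.706, -0.034]
ft_force: [-0.6, -0.1, -1.7]
gripper_width: 0.287
```

```bash
python3 - <<'E'
from h import *
st=bot.get_state(); im=grab("wrist","w6"); print(st["ee_pos"],st["gripper_width"],np.degrees(np.arctan2(*R.from_quat(st["orientation"]).as_matrix()[1::-1,1])))
np.save("st6.npy",np.r_[st["ee_pos"],st["orientation"]])
crop(im,150,60,500,330,2,"w6c")
for p in((.5937,.0788),(.589,.034),(.5843,-.0108)): print(((proj("wrist",[*p,.026],st)-[150,60])*2).round())
E
```

```text
[0.59131353 0.08140785 0.12750546] 0.28679736108029874 -95.48603214906498
[340. 281.]
[448. 282.]
[549. 283.]
```

View pics/w6c.png

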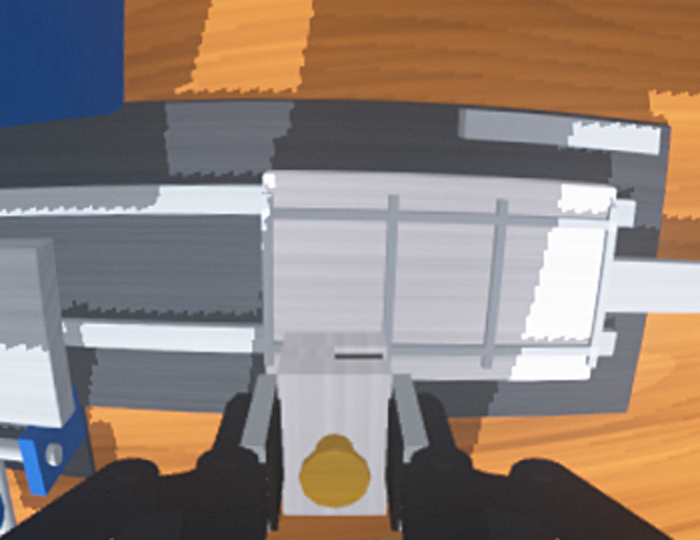

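The clip is held squarely. Bay 3 is centred near crop pixel (331,281), and bays 2 and 1 near (443,281) and (548,282). I need to move 5 mm towards the press's +x, then lower.

Call:
play_rows:
  plan:
    - [[0.02,0,-0.005],[0,0,0],1]
    - [[0.05,0,-0.005],[0,0,0],1]
    - [[0.075,0,-0.005],[0,0,0],1]
    - [[0.088,0,-0.005],[0,0,0],1]
    - [[0.092,0,-0.005],[0,0,0],1]
    - [[0.092,0,-0.005],[0,0,0],1]
    - [[0.092,0,-0.005],[0,0,0],1]

```text
clock: 11.53
ee_pos: [0.5969, 0.0794, 0.0364]
orientation: [0.707, -0.035, -0.706, -0.035]
ft_force: [-0.1, 0.7, 0.0]
gripper_width: 0.286
```

Call:
play_rows:
  plan:
    - [[0.001,-0.002,0],[0,0,0],1]
    - [[0.002,-0.002,0],[0,0,0],1]
    - [[0.003,-0.002,0],[0,0,0],1]
    - [[0.003,-0.002,0],[0,0,0],1]
    - [[0.003,-0.002,0],[0,0,0],0.6]
    - [[0.003,-0.002,0],[0,0,0],0.4]
    - [[0.003,-0.002,0],[0,0,0],0.4]
    - [[0.003,-0.002,0],[0,0,0],0.4]

```text
clock: 12.2
ee_pos: [0.5965, 0.082, 0.0324]
orientation: [0.706, -0.035, -0.706, -0.035]
ft_force: [0.2, -0.5, -0.1]
gripper_width: 0.594
```

Call:
play_rows:
  plan:
    - [[-0.01,0,0],[0,0,0],0.4]
    - [[-0.03,0,0],[0,0,0],0.4]
    - [[-0.06,0,0],[0,0,0],0.3]
    - [[-0.1,0,0],[0,0,0],0]
    - [[-0.14,0,0],[0,0,0],0]
    - [[-0.16,0,0.04],[0,0,0],0]
    - [[-0.17,0,0.04],[0,0,0],0]
    - [[-0.17,0,0.04],[0,0,0],0]

```text
clock: 12.87
ee_pos: [0.557, 0.0863, 0.2063]
orientation: [0.708, -0.034, -0.704, -0.034]
ft_force: [0.4, 0.2, 0.7]
gripper_width: 0.998
```

```bash
python3 - <<'E'
from h import *
st=bot.get_state(); im=grab("wrist","w7"); t=grab("top","t7"); print(st["clock"],st["ee_pos"],st["q"].round(2))
clips(im,st,.024,[(.594,.0815)])
clips(t,None,0,[(.427,-.236),(.435,-.348)],"top")
cv2.imwrite("pics/c7.png",np.vstack([cv2.resize(im[60:280,80:470],(780,440)),cv2.resize(t[225:275,330:460],(780,300))])[:600])
E
```

```text
12.8667 [0.55701501 0.08629275 0.20634982] [-0.06  0.18  1.67  0.    1.3   1.61]
clip [592.2  82.6] size [62.9 62.6] axis deg 84.5 rivet [0.5946 0.0828] 189
clip [ 428.4 -235.5] size [29.9 42.2] axis deg -22.5 rivet [ 0.428  -0.2375] 13
clip [ 435.4 -346.5] size [44.  33.1] axis deg 30.2 rivet [ 0.4366 -0.3492] 15
```

View pics/c7.png

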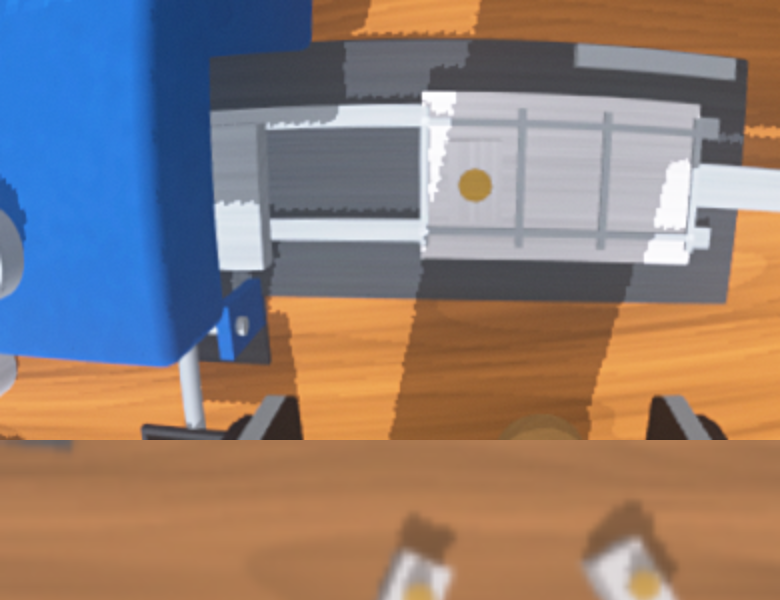

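Clip 1 stands in bay 3 with its rivet at (0.5946, 0.0828). Next is clip 2, gripped lengthwise.

Call:
play_rows:
  plan:
    - [[0,0.03,0.009],[-0.107,0,0],0]
    - [[0,0.06,0.018],[-0.214,0,0],0]
    - [[0,0.09,0.027],[-0.321,0,0],0]
    - [[0,0.125,0.037],[-0.428,0,0],0]
    - [[0.01,0.16,0.047],[-0.535,0,0],0]
    - [[0.02,0.195,0.057],[-0.642,0,0],0]
    - [[0.04,0.23,0.068],[-0.749,0,0],0]
    - [[0.06,0.265,0.078],[-0.856,0,0],0]
    - [[0.08,0.3,0.088],[-0.963,0,0],0]
    - [[0.1,0.334,0.098],[-1.07,0,0],0]
    - [[0.1,0.334,0.098],[-1.177,0,0],0]
    - [[0.1,0.334,0.098],[-1.283,0,0],0]

```text
clock: 13.97
ee_pos: [0.4242, -0.2383, 0.0992]
orientation: [-0.586, -0.397, 0.587, -0.393]
ft_force: [0.8, 0.5, 0.3]
gripper_width: 0.998
```

```bash
cat >> h.py <<'E'
def yaw(st): return np.degrees(np.arctan2(*R.from_quat(st["orientation"]).as_matrix()[1::-1,1]))
E
python3 - <<'E'
from h import *
st=bot.get_state(); im=grab("wrist","w8"); print(st["clock"],st["ee_pos"],st["q"].round(2),yaw(st))
clips(im,st,0,[(.4272,-.2365)])
crop(im,220,100,420,300,3,"w8c")
E
```

```text
13.9667 [ 0.42424208 -0.23827451  0.09919533] [-0.76  0.16  1.93 -0.    1.06 -0.37] -22.080990970708175
clip [ 427.3 -233.8] size [32.6 40.4] axis deg -22.1 rivet [ 0.4262 -0.2363] 359
```

View pics/w8c.png

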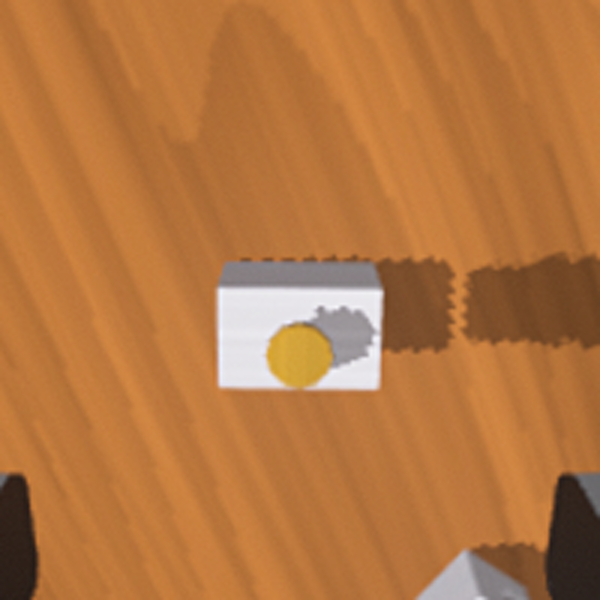

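Call:
play_rows:
  plan:
    - [[0.03,0.001,-0.0025],[0,0,0],0]
    - [[0.06,0.001,-0.0025],[0,0,0],0]
    - [[0.085,0.001,-0.0025],[0,0,0],0]
    - [[0.093,0.001,-0.0025],[0,0,0],0]
    - [[0.093,0.001,-0.0025],[0,0,0],0.3]
    - [[0.093,0.001,-0.0025],[0,0,0],1]
    - [[0.093,0.001,-0.0025],[0,0,0],1]
    - [[0.093,0.001,-0.0025],[0,0,0],1]
    - [[0.093,0.001,-0.0025],[0,0,0],1]

```text
clock: 14.77
ee_pos: [0.4296, -0.236, 0.0112]
orientation: [0.587, 0.394, -0.586, 0.396]
ft_force: [-0.2, -0.6, 5.1]
gripper_width: 0.454
```

Call:
play_rows:
  plan:
    - [[-0.04,0,0],[0,0,0],1]
    - [[-0.08,0,0],[0,0,0],1]
    - [[-0.12,0,-0.01],[0,0,0],1]
    - [[-0.13,0.005,-0.04],[0,0,0],1]
    - [[-0.13,0.01,-0.08],[-0.04,0,0],1]
    - [[-0.13,0.017,-0.12],[-0.08,0,0],1]
    - [[-0.13,0.023,-0.16],[-0.12,0,0],1]
    - [[-0.13,0.03,-0.2],[-0.16,0,0],1]
    - [[-0.13,0.036,-0.24],[-0.2,0,0],1]
    - [[-0.13,0.042,-0.28],[-0.24,0,0],1]
    - [[-0.13,0.046,-0.312],[-0.28,0,0],1]
    - [[-0.13,0.046,-0.312],[-0.28,0,0],1]

```text
clock: 15.77
ee_pos: [0.5907, 0.0421, 0.1406]
orientation: [0.526, 0.474, -0.523, 0.475]
ft_force: [-0.9, -0.3, -1.7]
gripper_width: 0.452
```

```bash
python3 - <<'E'
from h import *
st=bot.get_state(); im=grab("wrist","w9"); print(st["clock"],st["ee_pos"],st["q"].round(2),yaw(st),st["gripper_width"],st["ft_force"])
np.save("st9.npy",np.r_[st["ee_pos"],st["orientation"]])
crop(im,170,40,470,300,2.5,"w9c")
for p in((.5943,.0815),(.5893,.036),(.5845,-.01)): print(((proj("wrist",[*p,.026],st)-[170,40])*2.5).round())
print(ray("wrist",(362,152),.026,None) if 0 else "")
E
```

```text
15.7667 [0.59073838 0.0420933  0.14064881] [-0.13  0.31  1.64  0.    1.19 -0.03] -5.700518519106593 0.45195542785165665 [-0.89540765 -0.34419825 -1.73830869]
[366. 285.]
[364. 415.]
[364. 534.]
```

View pics/w9c.png

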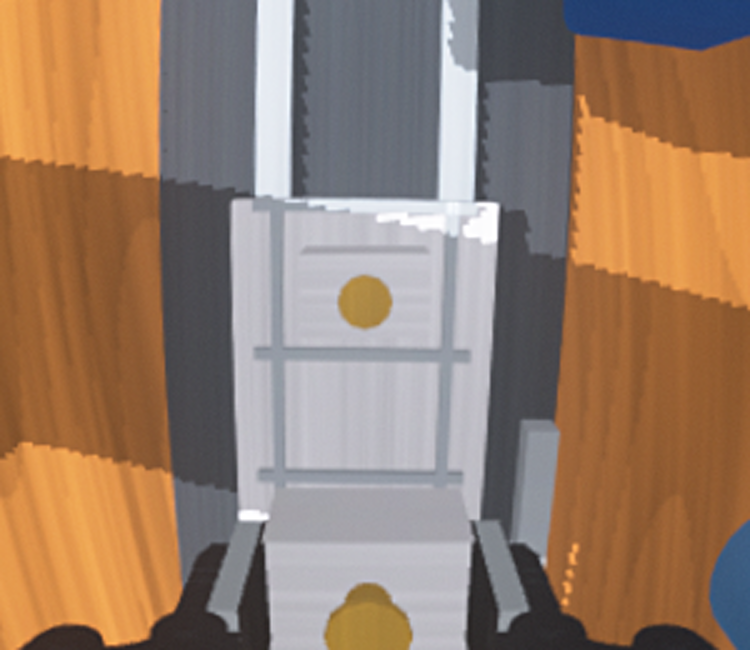

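Call:
play_rows:
  plan:
    - [[0.03,-0.002,0.005],[0,0,0],1]
    - [[0.06,-0.002,0.005],[0,0,0],1]
    - [[0.085,-0.002,0.005],[0,0,0],1]
    - [[0.098,-0.002,0.005],[0,0,0],1]
    - [[0.102,-0.002,0.005],[0,0,0],1]
    - [[0.102,-0.002,0.005],[0,0,0],1]
    - [[0.102,-0.002,0.005],[0,0,0],1]

```text
clock: 16.4
ee_pos: [0.5868, 0.0315, 0.0387]
orientation: [0.526, 0.472, -0.525, 0.473]
ft_force: [0.2, 0.1, -0.5]
gripper_width: 0.448
```

Call:
play_rows:
  plan:
    - [[0,0.001,-0.003],[0,0,0],1]
    - [[0.001,0.001,-0.005],[0,0,0],1]
    - [[0.002,0.001,-0.005],[0,0,0],1]
    - [[0.003,0.001,-0.005],[0,0,0],1]
    - [[0.003,0.001,-0.005],[0,0,0],1]

```text
clock: 16.82
ee_pos: [0.588, 0.0371, 0.0352]
orientation: [0.526, 0.473, -0.525, 0.473]
ft_force: [-1.5, 1.3, 5.1]
gripper_width: 0.451
```

Contact is made at the right spot. I'll open the jaws, lift and look.

Call:
play_rows:
  plan:
    - [[0,0,0],[0,0,0],0.5]
    - [[0,0,0],[0,0,0],0.3]
    - [[0,0,0],[0,0,0],0.3]
    - [[-0.01,0,0],[0,0,0],0.3]
    - [[-0.04,0,0],[0,0,0],0.2]
    - [[-0.08,0,0],[0,0,0],0]
    - [[-0.12,0,0],[0,0,0],0]
    - [[-0.15,0,0.03],[0,0,0],0]
    - [[-0.15,0,0.06],[0,0,0],0]
    - [[-0.15,0,0.06],[0,0,0],0]

```text
clock: 17.65
ee_pos: [0.5826, -0.0273, 0.1883]
orientation: [0.527, 0.47, -0.526, 0.475]
ft_force: [0.3, -0.1, -0.8]
gripper_width: 1.002
```

```bash
python3 - <<'E'
from h import *
st=bot.get_state(); im=grab("wrist","w10"); t=grab("top","t10"); print(st["clock"],st["ee_pos"],st["q"].round(2),yaw(st))
clips(im,st,.024,[(.594,.0815),(.588,.036)])
clips(t,None,0,[(.435,-.348)],"top")
E
```

```text
17.65 [ 0.58263853 -0.02729193  0.18833963] [-0.25  0.24  1.63 -0.    1.27 -0.14] -6.222603142147628
clip [594.2  84.5] size [58.8 56.4] axis deg 83.8 rivet [0.5936 0.0825] 231
clip [587.1  36.1] size [57.9 57.8] axis deg 83.7 rivet [0.5872 0.0356] 225
clip [ 406.1 -337.1] size [43.7 31.8] axis deg 28.9 rivet [ 0.4067 -0.3408] 14
```

The clips in bays 3 and 2 are well placed. Clip 3 has been knocked to about (0.406, -0.340), so I'm going there to look.

Call:
play_rows:
  plan:
    - [[0,-0.015,0.035],[-0.06,0,0],0]
    - [[0,-0.03,0.07],[-0.12,0,0],0]
    - [[0,-0.046,0.105],[-0.18,0,0],0]
    - [[0,-0.061,0.14],[-0.24,0,0],0]
    - [[0,-0.076,0.175],[-0.3,0,0],0]
    - [[0,-0.091,0.21],[-0.36,0,0],0]
    - [[0.01,-0.106,0.245],[-0.42,0,0],0]
    - [[0.03,-0.121,0.28],[-0.48,0,0],0]
    - [[0.05,-0.135,0.31],[-0.54,0,0],0]
    - [[0.07,-0.143,0.329],[-0.56,0,0],0]
    - [[0.085,-0.143,0.329],[-0.56,0,0],0]
    - [[0.085,-0.143,0.329],[-0.56,0,0],0]

```text
clock: 18.75
ee_pos: [0.4016, -0.3326, 0.0952]
orientation: [0.376, 0.602, -0.374, 0.597]
ft_force: [-0.2, 0.3, -0.1]
gripper_width: 0.999
```

```bash
python3 - <<'E'
from h import *
st=bot.get_state(); im=grab("wrist","w11"); print(st["clock"],st["ee_pos"],st["q"].round(2),yaw(st))
clips(im,st,0,[(.406,-.340)])
hsv=cv2.cvtColor(im,cv2.COLOR_BGR2HSV); u,v=proj("wrist",[.406,-.34,.026],st).astype(int)
# bright top-face only
sub=np.zeros(im.shape[:2],np.uint8); sub[max(v-45,0):v+45,u-45:u+45]=1
m=((hsv[...,1]<40)&(hsv[...,2]>200)).astype(np.uint8)*sub; m=cv2.morphologyEx(m,cv2.MORPH_CLOSE,np.ones((15,15)))
ys,xs=np.nonzero(m); P=np.array([ray("wrist",p,.026,st)[:2]*1000 for p in zip(xs,ys)],np.float32); r=cv2.minAreaRect(P); print(r,cv2.boxPoints(r).tolist())
crop(im,max(u-90,0),max(v-90,0),u+90,v+90,3,"w11c")
E
```

```text
18.75 [ 0.40164319 -0.3325747   0.0951883 ] [-0.92  0.24  1.84  0.    1.07 -1.37] 25.896162615428644
clip [ 402.6 -337.7] size [40.4 33.5] axis deg 27.7 rivet [ 0.4038 -0.3401] 372
((403.8822326660156, -340.5537414550781), (39.97517776489258, 26.136934280395508), 29.89606285095215) [[380.0406799316406, -339.1866455078125], [393.0680847167969, -361.8455810546875], [427.7237854003906, -341.92083740234375], [414.6963806152344, -319.26190185546875]]
```

Call:
play_rows:
  plan:
    - [[0.02,-0.001,0.008],[-0.035,0,0],0]
    - [[0.05,-0.001,0.008],[-0.068,0,0],0]
    - [[0.08,-0.001,0.008],[-0.068,0,0],0]
    - [[0.09,-0.001,0.008],[-0.068,0,0],0]
    - [[0.09,-0.001,0.008],[-0.068,0,0],0.3]
    - [[0.09,-0.001,0.008],[-0.068,0,0],1]
    - [[0.09,-0.001,0.008],[-0.068,0,0],1]
    - [[0.09,-0.001,0.008],[-0.068,0,0],1]
    - [[0.09,-0.001,0.008],[-0.068,0,0],1]

```text
clock: 19.55
ee_pos: [0.408, -0.3439, 0.0118]
orientation: [0.353, 0.611, -0.355, 0.614]
ft_force: [0.6, 0.5, 7.1]
gripper_width: 0.447
```

Call:
play_rows:
  plan:
    - [[-0.04,0,0],[0,0,0],1]
    - [[-0.08,0,0],[0,0,0],1]
    - [[-0.12,0.01,-0.006],[0.05,0,0],1]
    - [[-0.14,0.045,-0.028],[0.12,0,0],1]
    - [[-0.14,0.08,-0.05],[0.19,0,0],1]
    - [[-0.14,0.115,-0.073],[0.26,0,0],1]
    - [[-0.14,0.15,-0.095],[0.33,0,0],1]
    - [[-0.14,0.185,-0.117],[0.4,0,0],1]
    - [[-0.14,0.22,-0.139],[0.47,0,0],1]
    - [[-0.14,0.255,-0.161],[0.54,0,0],1]
    - [[-0.14,0.29,-0.183],[0.61,0,0],1]
    - [[-0.14,0.315,-0.199],[0.625,0,0],1]

```text
clock: 20.55
ee_pos: [0.5817, -0.0098, 0.1507]
orientation: [0.526, 0.472, -0.525, 0.473]
ft_force: [0.2, -0.4, -1.4]
gripper_width: 0.45
```

Call:
play_rows:
  plan:
    - [[0,0,0],[0,0,0],1]
    - [[0,0,0],[0,0,0],1]

```text
clock: 20.72
ee_pos: [0.581, -0.011, 0.1502]
orientation: [0.524, 0.474, -0.524, 0.475]
ft_force: [-0.4, -0.0, -0.9]
gripper_width: 0.446
```

```bash
python3 - <<'E'
from h import *
st=bot.get_state(); im=grab("wrist","w12"); print(st["clock"],st["ee_pos"],yaw(st),st["gripper_width"])
clips(im,st,.024,[(.594,.0815),(.588,.036)])
zr=st["ee_pos"][2]-.0118+.039; clips(im,st,zr-.039,[st["ee_pos"][:2]])
print("target shift",shift([.5825,-.0151,.036],st).round(4))
E
```

```text
20.7167 [ 0.58101016 -0.0109927   0.15017453] -5.688645351298277 0.4463165809053014
clip [593.7  83.4] size [50.3 49. ] axis deg 84.6 rivet [0.5938 0.0821] 316
clip [587.4  34.3] size [50.7 50.9] axis deg -5.6 rivet [0.5872 0.0352] 300
clip [581.  -10.5] size [17.6 31.1] axis deg -5.7 rivet [ 0.5792 -0.0076] 1121
target shift [0.1142 0.0017 0.0039]
```

Call:
play_rows:
  plan:
    - [[0.03,0.003,0.003],[0,0,0],1]
    - [[0.06,0.003,0.003],[0,0,0],1]
    - [[0.09,0.003,0.003],[0,0,0],1]
    - [[0.105,0.003,0.003],[0,0,0],1]
    - [[0.11,0.003,0.003],[0,0,0],1]
    - [[0.111,0.003,0.003],[0,0,0],1]
    - [[0.111,0.003,0.003],[0,0,0],1]
    - [[0.111,0.003,0.003],[0,0,0],1]

```text
clock: 21.43
ee_pos: [0.5844, -0.017, 0.0401]
orientation: [0.526, 0.473, -0.525, 0.474]
ft_force: [0.5, -1.3, -1.1]
gripper_width: 0.449
```

Call:
play_rows:
  plan:
    - [[0,0,-0.002],[0,0,0],1]
    - [[0.002,0,-0.002],[0,0,0],1]
    - [[0.004,0,-0.002],[0,0,0],1]
    - [[0.0045,0,-0.002],[0,0,0],1]
    - [[0.0045,0,-0.002],[0,0,0],1]

```text
clock: 21.85
ee_pos: [0.5842, -0.0141, 0.0357]
orientation: [0.525, 0.473, -0.525, 0.474]
ft_force: [-3.7, 0.7, 9.7]
gripper_width: 0.451
```

Call:
play_rows:
  plan:
    - [[0,0,0],[0,0,0],0.5]
    - [[0,0,0],[0,0,0],0.3]
    - [[0,0,0],[0,0,0],0.3]
    - [[-0.01,0,0],[0,0,0],0.3]
    - [[-0.04,0,0],[0,0,0],0.2]
    - [[-0.08,0,0],[0,0,0],0]
    - [[-0.12,0,0],[0,0,0],0]
    - [[-0.15,0,0.03],[0.12,0,0],0]
    - [[-0.165,0,0.06],[0.24,0,0],0]
    - [[-0.165,0,0.095],[0.36,0,0],0]
    - [[-0.165,0,0.095],[0.48,0,0],0]
    - [[-0.165,0,0.095],[0.6,0,0],0]

```text
clock: 22.85
ee_pos: [0.5735, -0.1109, 0.2002]
orientation: [0.643, 0.294, -0.643, 0.295]
ft_force: [-0.4, -0.3, -0.7]
gripper_width: 1.002
```

Call:
play_rows:
  plan:
    - [[0,0,0],[0.12,0,0],0]
    - [[0,0,0],[0.24,0,0],0]
    - [[0,0,0],[0.36,0,0],0]
    - [[0,0,0],[0.48,0,0],0]
    - [[0,0,0],[0.6,0,0],0]
    - [[0,0,0],[0.72,0,0],0]
    - [[0,0,0],[0.84,0,0],0]
    - [[0,0,0],[0.96,0,0],0]
    - [[0,0,0],[0.965,0,0],0.3]
    - [[0,0,0],[0.965,0,0],0.3]

```text
clock: 23.68
ee_pos: [0.5735, -0.1086, 0.1992]
orientation: [0.706, -0.033, -0.706, -0.033]
ft_force: [-1.1, 0.4, -1.2]
gripper_width: 0.745
```

```bash
python3 - <<'E'
from h import *
st=bot.get_state(); im=grab("wrist","w13"); print(st["clock"],st["ee_pos"],yaw(st),st["q"].round(2))
clips(im,st,.024,[(.594,.0815),(.588,.036),(.583,-.01)])
crop(im,60,60,420,300,2,"w13c")
print("knob shift",shift([.5738,-.109,.07],st).round(4))
E
```

```text
23.6833 [ 0.57351406 -0.10861129  0.19922931] -95.3846188040181 [-0.39  0.23  1.62  0.    1.3   1.27]
clip [590.3  96.9] size [98.7 76.9] axis deg 81.6 rivet [0.5947 0.0812] 150
clip [584.4  47.6] size [84.7 72.4] axis deg 82.2 rivet [0.5888 0.0385] 179
clip [580.9  -2.2] size [72.4 65.2] axis deg 82.1 rivet [ 0.585  -0.0096] 171
knob shift [ 0.1292  0.0003 -0.0003]
```

View pics/w13c.png

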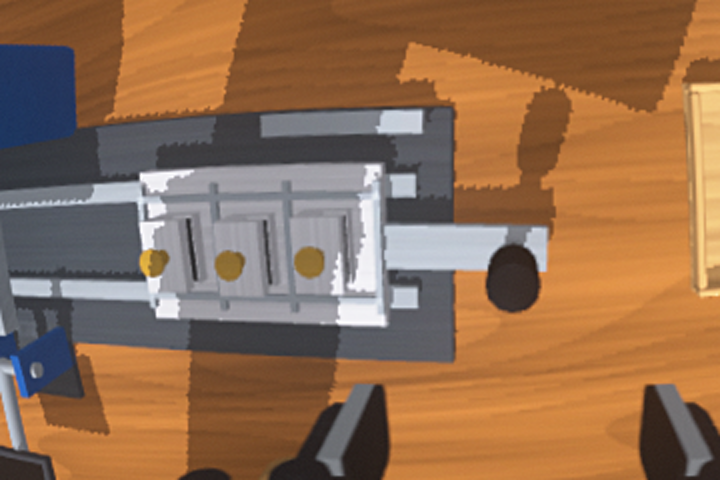

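All three clips stand upright in their bays, one to a bay. Next I'll grip the knob and slide the carriage in.

Call:
play_rows:
  plan:
    - [[0.04,0,0],[0,0,0],0.3]
    - [[0.08,0,0],[0,0,0],0.3]
    - [[0.11,0,0],[0,0,0],0.3]
    - [[0.129,0,0],[0,0,0],0.3]
    - [[0.129,0,0],[0,0,0],0.3]
    - [[0.129,0,0],[0,0,0],1]
    - [[0.129,0,0],[0,0,0],1]
    - [[0.129,0,0],[0,0,0],1]
    - [[0.129,0,0],[0,0,0],1]

```text
clock: 24.48
ee_pos: [0.5752, -0.1092, 0.0724]
orientation: [0.708, -0.035, -0.705, -0.034]
ft_force: [-1.2, 0.8, 6.0]
gripper_width: 0.256
```

Call:
play_rows:
  plan:
    - [[0,-0.004,0],[0,0,0],1]
    - [[0,-0.011,0],[0,0,0],1]
    - [[0,-0.021,0],[0,0,0],1]
    - [[0,-0.032,0],[0,0,0],1]
    - [[0,-0.043,-0.001],[0,0,0],1]
    - [[0,-0.054,-0.001],[0,0,0],1]
    - [[0,-0.065,-0.001],[0,0,0],1]
    - [[0,-0.076,-0.001],[0,0,0],1]
    - [[0,-0.087,-0.001],[0,0,0],1]
    - [[0,-0.098,-0.001],[0,0,0],1]
    - [[0,-0.109,-0.001],[0,0,0],1]
    - [[0,-0.12,-0.001],[0,0,0],1]

```text
clock: 25.48
ee_pos: [0.5891, 0.0104, 0.0724]
orientation: [0.709, -0.035, -0.704, -0.034]
ft_force: [4.1, -3.6, 4.5]
gripper_width: 0.256
```

Call:
play_rows:
  plan:
    - [[0,-0.011,0],[0,0,0],1]
    - [[0,-0.022,0],[0,0,0],1]
    - [[0,-0.033,0],[0,0,0],1]
    - [[0,-0.044,0],[0,0,0],1]
    - [[0,-0.055,-0.001],[0,0,0],1]
    - [[0,-0.066,-0.001],[0,0,0],1]
    - [[0,-0.075,-0.001],[0,0,0],1]
    - [[0,-0.082,-0.001],[0,0,0],1]
    - [[0,-0.088,-0.001],[0,0,0],1]
    - [[0,-0.093,-0.001],[0,0,0],1]
    - [[0,-0.093,-0.001],[0,0,0],1]
    - [[0,-0.093,-0.001],[0,0,0],1]

```text
clock: 26.48
ee_pos: [0.5994, 0.0993, 0.0725]
orientation: [0.709, -0.036, -0.704, -0.032]
ft_force: [3.4, -16.1, 6.0]
gripper_width: 0.254
```

The carriage moved 0.210 m and met its stop at 16 N, so it is fully in. I'll release the knob, lift and go to the pedal.

Call:
play_rows:
  plan:
    - [[0,0.003,0],[0,0,0],1]
    - [[0,0.003,0],[0,0,0],0.5]
    - [[0,0.003,0],[0,0,0],0.3]
    - [[0,0.003,0],[0,0,0],0.3]
    - [[-0.03,0.003,0],[0,0,0],0.3]
    - [[-0.07,0.003,0],[0,0,0],0.3]
    - [[-0.11,0.003,0],[0,0,0],0.3]
    - [[-0.15,0.003,0.02],[-0.1,0,0],0.6]
    - [[-0.17,0.003,0.05],[-0.2,0,0],1]
    - [[-0.17,0.003,0.09],[-0.3,0,0],1]
    - [[-0.17,0.003,0.12],[-0.4,0,0],1]
    - [[-0.17,0,0.12],[-0.4,0,0],1]

```text
clock: 27.48
ee_pos: [0.471, 0.116, 0.239]
orientation: [-0.697, -0.109, 0.7, -0.109]
ft_force: [1.4, 0.4, -0.3]
gripper_width: 0.004
```

```bash
python3 - <<'E'
from h import *
st=bot.get_state(); im=grab("wrist","w14"); print(st["clock"],st["ee_pos"],yaw(st))
np.save("st14.npy",np.r_[st["ee_pos"],st["orientation"]])
print(proj("wrist",[.441,.261,.069],st), "shift to tread hover",shift([.441,.261,.12],st).round(4))
E
```

```text
27.4833 [0.4710361  0.11602349 0.23903721] -72.24856027897629
[183.13204824 170.5739777 ] shift to tread hover [ 0.1192 -0.147  -0.0161]
```

View pics/w14.png

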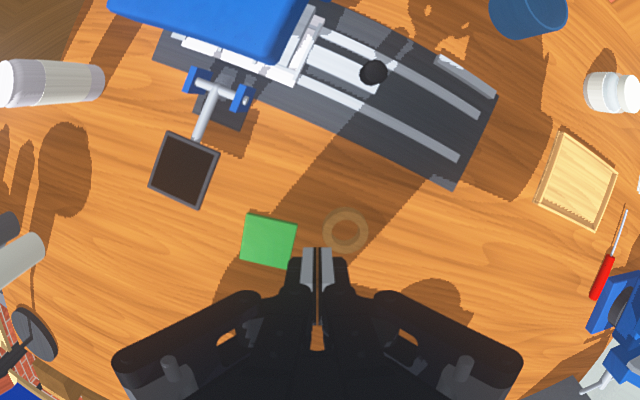

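Call:
play_rows:
  plan:
    - [[0,-0.02,-0.002],[-0.11,0,0],1]
    - [[0,-0.05,-0.005],[-0.22,0,0],1]
    - [[0.01,-0.08,-0.009],[-0.33,0,0],1]
    - [[0.04,-0.11,-0.012],[-0.44,0,0],1]
    - [[0.07,-0.14,-0.016],[-0.55,0,0],1]
    - [[0.1,-0.147,-0.016],[-0.66,0,0],1]
    - [[0.119,-0.147,-0.016],[-0.77,0,0],1]
    - [[0.119,-0.147,-0.016],[-0.88,0,0],1]
    - [[0.119,-0.147,-0.016],[-0.99,0,0],1]
    - [[0.119,-0.147,-0.016],[-0.99,0,0],1]
    - [[0.119,-0.147,-0.016],[-0.99,0,0],1]

```text
clock: 28.45
ee_pos: [0.4485, 0.2602, 0.1205]
orientation: [-0.565, -0.425, 0.565, -0.425]
ft_force: [-0.0, -0.1, -0.1]
gripper_width: -0.002
```

```bash
python3 - <<'E'
from h import *
st=bot.get_state(); print(st["clock"],st["ee_pos"],yaw(st),shift([.442,.261,.04],st).round(4))
E
```

```text
28.45 [0.44848463 0.26015406 0.12048138] -16.133317977176837 [ 0.0805 -0.0064  0.001 ]
```

Call:
play_rows:
  plan:
    - [[0.02,-0.006,0.001],[0,0,0],1]
    - [[0.04,-0.006,0.001],[0,0,0],1]
    - [[0.05,-0.006,0.001],[0,0,0],1]
    - [[0.058,-0.006,0.001],[0,0,0],1]
    - [[0.066,-0.006,0.001],[0,0,0],1]
    - [[0.074,-0.006,0.001],[0,0,0],1]
    - [[0.08,-0.006,0.001],[0,0,0],1]
    - [[0.084,-0.006,0.001],[0,0,0],1]
    - [[0.084,-0.006,0.001],[0,0,0],1]
    - [[0.084,-0.006,0.001],[0,0,0],1]

```text
clock: 29.28
ee_pos: [0.4426, 0.2608, 0.0403]
orientation: [-0.564, -0.426, 0.565, -0.426]
ft_force: [-15.3, -6.0, 34.7]
gripper_width: -0.003
```

Call:
play_rows:
  plan:
    - [[-0.001,0,0],[0,0,0],1]
    - [[-0.001,0,0],[0,0,0],1]
    - [[-0.001,0,0],[0,0,0],1]
    - [[-0.001,0,0],[0,0,0],1]

```text
clock: 29.62
ee_pos: [0.4424, 0.2608, 0.0405]
orientation: [-0.564, -0.426, 0.565, -0.426]
ft_force: [-13.3, -4.1, 26.2]
gripper_width: -0.002
```

Call:
play_rows:
  plan:
    - [[-0.01,0,0],[0,0,0],1]
    - [[-0.025,0,0],[0,0,0],1]
    - [[-0.045,0,0],[0,0,0],1]
    - [[-0.08,0,0],[0,0,0],1]
    - [[-0.12,0,0],[0.1,0,0],1]
    - [[-0.16,0,0],[0.22,0,0],1]
    - [[-0.2,0,0],[0.34,0,0],0.8]
    - [[-0.2,0,0],[0.46,0,0],0.5]
    - [[-0.2,0,0],[0.58,0,0],0.3]
    - [[-0.2,0,0],[0.7,0,0],0.3]
    - [[-0.2,0,0],[0.8,0,0],0.3]
    - [[-0.2,0,0],[0.8,0,0],0.3]

```text
clock: 30.62
ee_pos: [0.4428, 0.2607, 0.2385]
orientation: [0.687, 0.171, -0.686, 0.171]
ft_force: [0.1, -0.4, 1.0]
gripper_width: 0.695
```

```bash
python3 - <<'E'
from h import *
st=bot.get_state(); print(st["clock"],st["ee_pos"],yaw(st),shift([.5985,.0985,.20],st).round(4))
im=grab("wrist","w15"); c=proj("wrist",[.441,.261,.069],st); print("tread px",c)
m=(im.max(2)<75).astype(np.uint8); n,l,s,cc=cv2.connectedComponentsWithStats(m)
for i in range(1,n):
    if s[i,4]>300: print(s[i],cc[i].round(1))
crop(im,max(int(c[0])-150,0),max(int(c[1])-130,0),int(c[0])+150,int(c[1])+70,2.5,"w15c")
E
```

```text
30.6167 [0.44281267 0.26065323 0.23853681] -62.04402584830423 [ 0.0387  0.2162 -0.0614]
tread px [315.96476493 185.53142386]
[ 458  112  108  127 5079] [515.3 178.3]
[ 275  146   78   77 3212] [313.3 184.5]
[   71   252   493   148 34832] [317.3 350.8]
[  0 282  64  65 701] [ 36.8 312.6]
```

Call:
play_rows:
  plan:
    - [[0,0.035,0],[0.1,0,0],0.3]
    - [[0,0.07,0],[0.2,0,0],0.3]
    - [[0,0.105,-0.01],[0.3,0,0],0.3]
    - [[0,0.14,-0.03],[0.4,0,0],0.3]
    - [[0,0.18,-0.05],[0.5,0,0],0.3]
    - [[0,0.216,-0.061],[0.58,0,0],0.3]
    - [[0.02,0.216,-0.061],[0.58,0,0],0.3]
    - [[0.039,0.216,-0.061],[0.58,0,0],0.3]
    - [[0.039,0.216,-0.061],[0.58,0,0],0.3]
    - [[0.039,0.216,-0.061],[0.58,0,0],0.3]

```text
clock: 31.5
ee_pos: [0.5973, 0.099, 0.1977]
orientation: [-0.705, 0.03, 0.707, 0.03]
ft_force: [0.8, -0.1, 0.2]
gripper_width: 0.701
```

```bash
python3 - <<'E'
from h import *
st=bot.get_state(); im=grab("wrist","w16"); print(st["clock"],st["ee_pos"],yaw(st))
c=proj("wrist",[.5985,.0985,.092],st); print(c)
m=(im.max(2)<50).astype(np.uint8); n,l,s,cc=cv2.connectedComponentsWithStats(m)
for i in range(1,n):
    if s[i,4]>300: print(s[i],cc[i].round(1))
print("knob",shift([.5985,.0985,.07],st).round(4))
E
```

```text
31.5 [0.59733639 0.09900154 0.19772138] -94.91032603346004
[317.68510665 200.38224596]
[  185   252   366   148 17916] [345.3 361.5]
[  71  322  125   78 4851] [132.1 365.7]
knob [ 0.1277  0.0004 -0.0016]
```

Call:
play_rows:
  plan:
    - [[0.04,0,-0.001],[0,0,0],0.3]
    - [[0.08,0,-0.001],[0,0,0],0.3]
    - [[0.11,0,-0.001],[0,0,0],0.3]
    - [[0.128,0,-0.001],[0,0,0],0.3]
    - [[0.128,0,-0.001],[0,0,0],0.3]
    - [[0.128,0,-0.001],[0,0,0],1]
    - [[0.128,0,-0.001],[0,0,0],1]
    - [[0.128,0,-0.001],[0,0,0],1]
    - [[0.128,0,-0.001],[0,0,0],1]

```text
clock: 32.3
ee_pos: [0.6012, 0.0989, 0.0741]
orientation: [0.708, -0.031, -0.705, -0.03]
ft_force: [-1.5, -0.3, 6.8]
gripper_width: 0.254
```

Call:
play_rows:
  plan:
    - [[0,0.004,0],[0,0,0],1]
    - [[0,0.011,0],[0,0,0],1]
    - [[0,0.021,0],[0,0,0],1]
    - [[0,0.032,0],[0,0,0],1]
    - [[0,0.043,0.001],[0,0,0],1]
    - [[0,0.054,0.001],[0,0,0],1]
    - [[0,0.065,0.001],[0,0,0],1]
    - [[0,0.076,0.001],[0,0,0],1]
    - [[0,0.087,0.002],[0,0,0],1]
    - [[0,0.098,0.002],[0,0,0],1]
    - [[0,0.109,0.002],[0,0,0],1]
    - [[0,0.12,0.002],[0,0,0],1]

```text
clock: 33.3
ee_pos: [0.5873, -0.0204, 0.074]
orientation: [0.707, -0.03, -0.706, -0.031]
ft_force: [-7.6, 3.8, 12.9]
gripper_width: 0.256
```

Call:
play_rows:
  plan:
    - [[0,0.011,0],[0,0,0],1]
    - [[0,0.022,0],[0,0,0],1]
    - [[0,0.033,0],[0,0,0],1]
    - [[0,0.044,0],[0,0,0],1]
    - [[0,0.055,0.001],[0,0,0],1]
    - [[0,0.066,0.001],[0,0,0],1]
    - [[0,0.075,0.001],[0,0,0],1]
    - [[0,0.082,0.001],[0,0,0],1]
    - [[0,0.088,0.002],[0,0,0],1]
    - [[0,0.094,0.002],[0,0,0],1]
    - [[0,0.094,0.002],[0,0,0],1]
    - [[0,0.094,0.002],[0,0,0],1]

```text
clock: 34.3
ee_pos: [0.5769, -0.1099, 0.0739]
orientation: [0.707, -0.029, -0.706, -0.033]
ft_force: [-6.4, 17.8, 16.8]
gripper_width: 0.254
```

The carriage is at its outer stop again. I'll release the knob, lift, turn and look at the tray and bed.

Call:
play_rows:
  plan:
    - [[0,-0.004,0],[0,0,0],1]
    - [[0,-0.004,0],[0,0,0],0.5]
    - [[0,-0.004,0],[0,0,0],0.3]
    - [[0,-0.004,0],[0,0,0],0.3]
    - [[-0.03,-0.004,0],[0,0,0],0.3]
    - [[-0.07,-0.004,0],[0,0,0],0.3]
    - [[-0.11,-0.004,0],[0,0,0],0.2]
    - [[-0.15,-0.004,0],[-0.12,0,0],0]
    - [[-0.17,-0.03,0],[-0.24,0,0],0]
    - [[-0.17,-0.06,0],[-0.36,0,0],0]
    - [[-0.17,-0.08,0],[-0.48,0,0],0]
    - [[-0.17,-0.08,0],[-0.6,0,0],0]

```text
clock: 35.3
ee_pos: [0.5839, -0.0309, 0.242]
orientation: [0.684, 0.182, -0.682, 0.182]
ft_force: [-0.7, 0.0, -0.2]
gripper_width: 0.997
```

Call:
play_rows:
  plan:
    - [[0,0,0],[-0.12,0,0],0]
    - [[0,0,0],[-0.24,0,0],0]
    - [[0,0,0],[-0.36,0,0],0]
    - [[0,0,0],[-0.48,0,0],0]
    - [[0,0,0],[-0.6,0,0],0]
    - [[0,0,0],[-0.72,0,0],0]
    - [[0,0,0],[-0.84,0,0],0]
    - [[0,0,0],[-0.95,0,0],0]
    - [[0,0,0],[-0.95,0,0],0]
    - [[0,0,0],[-0.95,0,0],0]

```text
clock: 36.13
ee_pos: [0.5835, -0.0344, 0.2409]
orientation: [0.527, 0.471, -0.527, 0.471]
ft_force: [-0.1, -0.0, -0.0]
gripper_width: 0.998
```

```bash
cat >> h.py <<'E'
def tray(im,st=None,n="top"):
    """wooden tray: floor+walls mask -> rect on z=.018"""
    hsv=cv2.cvtColor(im,cv2.COLOR_BGR2HSV)
    return hsv
E
python3 - <<'E'
from h import *
st=bot.get_state(); im=grab("wrist","w17"); t=grab("top","t17"); print(st["clock"],st["ee_pos"],yaw(st),st["q"].round(2))
np.save("st17.npy",np.r_[st["ee_pos"],st["orientation"]])
clips(im,st,.014,[(.594,.0815),(.588,.036),(.583,-.01)])
cv2.imwrite("pics/c17.png",np.hstack([cv2.resize(im[60:280,180:480],(450,330)),cv2.resize(t[160:226,375:465],(350,257),interpolation=cv2.INTER_CUBIC)[:,:] if 0 else cv2.copyMakeBorder(cv2.resize(t[160:226,375:465],(340,249),interpolation=cv2.INTER_CUBIC),0,81,0,0,cv2.BORDER_CONSTANT)]))
E
```

```text
36.1333 [ 0.58350808 -0.03439277  0.24093333] -6.399644760725667 [-0.26  0.19  1.57  0.    1.38 -0.15]
clip [594.1  84.9] size [71.9 69. ] axis deg 83.5 rivet [0.5937 0.0816] 148
clip [587.5  36.8] size [70.7 70.3] axis deg 83.5 rivet [0.5871 0.0343] 146
clip [582.  -11.7] size [72.3 72.6] axis deg -6.5 rivet [ 0.5842 -0.0101] 137
```

View pics/c17.png

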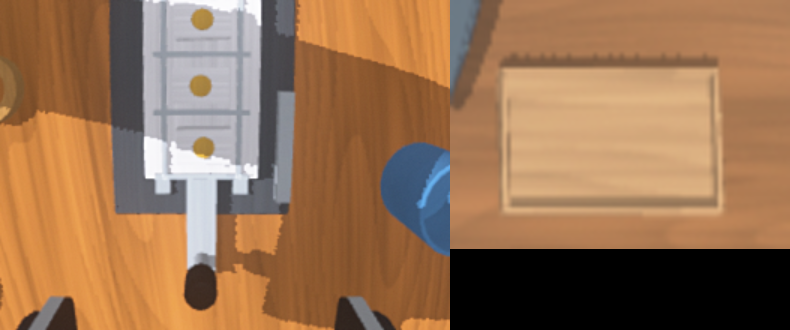

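All rivets read as home: the fits on the driven height are consistent. The tray is unmoved, centred near (0.595, -0.300). Picking up the bay 1 clip.

Call:
play_rows:
  plan:
    - [[0.04,-0.002,-0.024],[0,0,0],0]
    - [[0.08,-0.002,-0.024],[0,0,0],0]
    - [[0.12,-0.002,-0.024],[0,0,0],0]
    - [[0.16,-0.002,-0.024],[0,0,0],0]
    - [[0.19,-0.002,-0.024],[0,0,0],0]
    - [[0.205,-0.002,-0.024],[0,0,0],0.2]
    - [[0.205,-0.002,-0.024],[0,0,0],0.3]
    - [[0.205,-0.002,-0.024],[0,0,0],1]
    - [[0.205,-0.002,-0.024],[0,0,0],1]
    - [[0.205,-0.002,-0.024],[0,0,0],1]
    - [[0.205,-0.002,-0.024],[0,0,0],1]

```text
clock: 37.15
ee_pos: [0.5854, -0.0103, 0.0377]
orientation: [0.527, 0.471, -0.526, 0.473]
ft_force: [-0.4, 0.5, -1.0]
gripper_width: 0.446
```

Call:
play_rows:
  plan:
    - [[-0.03,0,0],[0,0,0],1]
    - [[-0.07,0,0],[0,0,0],1]
    - [[-0.11,0,0],[0,0,0],1]
    - [[-0.13,0.005,0.035],[0,0,0],1]
    - [[-0.13,0.01,0.075],[-0.03,0,0],1]
    - [[-0.13,0.016,0.115],[-0.06,0,0],1]
    - [[-0.13,0.021,0.155],[-0.09,0,0],1]
    - [[-0.13,0.026,0.195],[-0.09,0,0],1]
    - [[-0.13,0.032,0.235],[-0.09,0,0],1]
    - [[-0.13,0.038,0.275],[-0.09,0,0],1]
    - [[-0.13,0.043,0.315],[-0.09,0,0],1]
    - [[-0.13,0.046,0.337],[-0.09,0,0],1]

```text
clock: 38.15
ee_pos: [0.5929, -0.355, 0.167]
orientation: [-0.505, -0.494, 0.506, -0.496]
ft_force: [-0.2, 1.2, -1.1]
gripper_width: 0.451
```

Call:
play_rows:
  plan:
    - [[0.03,0,0],[0,0,0],1]
    - [[0.06,0,0],[0,0,0],1]
    - [[0.09,0,0],[0,0,0],1]
    - [[0.11,0,0],[0,0,0],1]
    - [[0.11,0,0],[0,0,0],1]
    - [[0.11,0,0],[0,0,0],1]

```text
clock: 38.65
ee_pos: [0.5928, -0.3495, 0.0553]
orientation: [-0.504, -0.496, 0.505, -0.495]
ft_force: [0.0, -0.9, -1.3]
gripper_width: 0.448
```

```bash
python3 - <<'E'
from h import *
st=bot.get_state(); print(st["clock"],st["ee_pos"],yaw(st),st["gripper_width"],st["ft_force"],shift([.595,-.350,.0195],st).round(4)); grab("wrist","w18")
t=grab("top","t18"); h=cv2.cvtColor(t,cv2.COLOR_BGR2HSV)
E
```

```text
38.65 [ 0.59283108 -0.34954317  0.05532605] -1.0442754053000167 0.44755468017536937 [ 0.02312678 -0.86649535 -1.31653924] [0.0358 0.0022 0.0005]
```

Call:
play_rows:
  plan:
    - [[0.015,0.002,0],[0,0,0],1]
    - [[0.028,0.002,0],[0,0,0],1]
    - [[0.034,0.002,0],[0,0,0],1]
    - [[0.036,0.002,0],[0,0,0],1]
    - [[0.037,0.002,0],[0,0,0],1]
    - [[0.037,0.002,0],[0,0,0],1]

```text
clock: 39.25
ee_pos: [0.5949, -0.3494, 0.0187]
orientation: [-0.504, -0.496, 0.505, -0.495]
ft_force: [-2.3, 1.7, 3.2]
gripper_width: 0.451
```

Call:
play_rows:
  plan:
    - [[0,0,0],[0,0,0],0.5]
    - [[0,0,0],[0,0,0],0.3]
    - [[0,0,0],[0,0,0],0.3]
    - [[-0.01,0,0],[0,0,0],0.3]
    - [[-0.04,0,0],[0,0,0],0.3]
    - [[-0.08,0,0],[0,0,0],0.3]
    - [[-0.12,0,-0.01],[0,0,0],0.2]
    - [[-0.16,0,-0.04],[0,0,0],0.1]
    - [[-0.18,-0.001,-0.08],[0.03,0,0],0]
    - [[-0.18,-0.003,-0.12],[0.06,0,0],0]
    - [[-0.18,-0.005,-0.16],[0.09,0,0],0]
    - [[-0.18,-0.006,-0.19],[0.09,0,0],0]

```text
clock: 40.25
ee_pos: [0.5931, -0.158, 0.201]
orientation: [0.527, 0.471, -0.526, 0.473]
ft_force: [1.1, 0.2, -1.2]
gripper_width: 1.0
```

Call:
play_rows:
  plan:
    - [[0,-0.001,-0.035],[0,0,0],0]
    - [[0,-0.002,-0.07],[0,0,0],0]
    - [[0,-0.003,-0.105],[0,0,0],0]
    - [[0,-0.004,-0.14],[0,0,0],0]
    - [[0,-0.006,-0.17],[0,0,0],0]
    - [[0,-0.007,-0.185],[0,0,0],0]
    - [[0,-0.007,-0.185],[0,0,0],0]
    - [[0,-0.007,-0.185],[0,0,0],0]

```text
clock: 40.92
ee_pos: [0.6059, 0.0255, 0.1995]
orientation: [0.526, 0.473, -0.526, 0.473]
ft_force: [-0.9, 0.1, -0.4]
gripper_width: 1.003
```

```bash
python3 - <<'E'
from h import *
st=bot.get_state(); print(st["clock"],st["ee_pos"],yaw(st),shift([.5875,.0353,.0355],st).round(4)); im=grab("wrist","w19")
clips(im,st,.014,[(.594,.0815),(.588,.036)])
t=grab("top","t19"); clips(t,None,-.005,[(.595,-.35)],"top")
E
```

```text
40.9167 [0.60593189 0.02548888 0.19952428] -6.066598887469318 [ 0.164  -0.0195 -0.0079]
clip [592.6  81.2] size [62.6 62.8] axis deg -6.8 rivet [0.5938 0.0816] 187
clip [585.2  33.1] size [65.8 65.6] axis deg 84.0 rivet [0.5874 0.0347] 173
clip [ 597.7 -350.1] size [30.9 44.5] axis deg -1.4 rivet [ 0.5965 -0.3499] 11
```

Call:
play_rows:
  plan:
    - [[0.02,-0.0195,-0.009],[0,0,0],0]
    - [[0.05,-0.0195,-0.009],[0,0,0],0]
    - [[0.09,-0.0195,-0.009],[0,0,0],0]
    - [[0.13,-0.0195,-0.009],[0,0,0],0]
    - [[0.155,-0.0195,-0.009],[0,0,0],0]
    - [[0.163,-0.0195,-0.009],[0,0,0],0.2]
    - [[0.163,-0.0195,-0.009],[0,0,0],0.3]
    - [[0.163,-0.0195,-0.009],[0,0,0],1]
    - [[0.163,-0.0195,-0.009],[0,0,0],1]
    - [[0.163,-0.0195,-0.009],[0,0,0],1]
    - [[0.163,-0.0195,-0.009],[0,0,0],1]

```text
clock: 41.93
ee_pos: [0.5896, 0.0352, 0.0385]
orientation: [0.527, 0.471, -0.525, 0.474]
ft_force: [0.3, -1.3, 6.7]
gripper_width: 0.449
```

Call:
play_rows:
  plan:
    - [[-0.03,0,0],[0,0,0],1]
    - [[-0.07,0,0],[0,0,0],1]
    - [[-0.11,0,0],[0,0,0],1]
    - [[-0.13,0.004,0.035],[0,0,0],1]
    - [[-0.13,0.009,0.075],[-0.03,0,0],1]
    - [[-0.13,0.014,0.115],[-0.06,0,0],1]
    - [[-0.13,0.019,0.155],[-0.09,0,0],1]
    - [[-0.13,0.024,0.195],[-0.09,0,0],1]
    - [[-0.13,0.029,0.235],[-0.09,0,0],1]
    - [[-0.13,0.034,0.275],[-0.09,0,0],1]
    - [[-0.13,0.039,0.315],[-0.09,0,0],1]
    - [[-0.13,0.0405,0.333],[-0.09,0,0],1]

```text
clock: 42.93
ee_pos: [0.5914, -0.3051, 0.167]
orientation: [-0.505, -0.493, 0.506, -0.496]
ft_force: [-1.1, 0.5, -1.6]
gripper_width: 0.453
```

Call:
play_rows:
  plan:
    - [[0.03,0,0],[0,0,0],1]
    - [[0.06,0,0],[0,0,0],1]
    - [[0.09,0,0],[0,0,0],1]
    - [[0.11,0,0],[0,0,0],1]
    - [[0.11,0,0],[0,0,0],1]
    - [[0.11,0,0],[0,0,0],1]

```text
clock: 43.43
ee_pos: [0.5912, -0.2988, 0.0552]
orientation: [-0.504, -0.496, 0.504, -0.495]
ft_force: [0.3, 0.1, -0.1]
gripper_width: 0.443
```

```bash
python3 - <<'E'
from h import *
st=bot.get_state(); print(st["clock"],st["ee_pos"],yaw(st),st["gripper_width"],st["ft_force"],shift([.595,-.300,.0195],st).round(4)); im=grab("wrist","w20")
z=st["ee_pos"][2]-.0145+.003; clips(im,st,z-.013,[st["ee_pos"][:2]])
E
```

```text
43.4333 [ 0.59118235 -0.29875248  0.05518633] -1.013667551100844 0.4434363882143825 [ 0.34637578  0.07580957 -0.14564758] [0.0357 0.0039 0.0012]
clip [ 590.7 -307.3] size [39.4 35. ] axis deg 88.9 rivet [ 0.5896 -0.3011] 835
```

Call:
play_rows:
  plan:
    - [[0.015,0.004,0.001],[0,0,0],1]
    - [[0.028,0.004,0.001],[0,0,0],1]
    - [[0.034,0.004,0.001],[0,0,0],1]
    - [[0.036,0.004,0.001],[0,0,0],1]
    - [[0.036,0.004,0.001],[0,0,0],1]
    - [[0.036,0.004,0.001],[0,0,0],1]

```text
clock: 43.98
ee_pos: [0.596, -0.3009, 0.0205]
orientation: [0.505, 0.495, -0.504, 0.496]
ft_force: [-0.4, -1.4, -1.2]
gripper_width: 0.449
```

Call:
play_rows:
  plan:
    - [[0.002,0,0],[0,0,0],1]
    - [[0.002,0,0],[0,0,0],1]
    - [[0.002,0,0],[0,0,0],0.5]
    - [[0.002,0,0],[0,0,0],0.3]
    - [[0.002,0,0],[0,0,0],0.3]
    - [[-0.01,0,0],[0,0,0],0.3]
    - [[-0.04,0,0],[0,0,0],0.3]
    - [[-0.08,0,0],[0,0,0],0.3]
    - [[-0.12,0,-0.01],[0.1,0,0],0.2]
    - [[-0.16,0,-0.04],[0.2,0,0],0.1]
    - [[-0.18,0,-0.08],[0.32,0,0],0]
    - [[-0.18,0,-0.12],[0.44,0,0],0]

```text
clock: 44.98
ee_pos: [0.6002, -0.1903, 0.206]
orientation: [0.604, 0.368, -0.6, 0.374]
ft_force: [0.5, 0.3, -0.4]
gripper_width: 0.997
```

```bash
python3 - <<'E'
from h import *
st=bot.get_state(); print(st["clock"],st["ee_pos"],yaw(st),shift([.5938,.0816,.20],st).round(4)); im=grab("wrist","w21")
clips(im,st,-.005,[(.595,-.30),(.595,-.35)])
E
```

```text
44.9833 [ 0.60021698 -0.19026642  0.20602008] -26.732265602648987 [ 0.0045 -0.1281 -0.2399]
clip [ 593.8 -323.9] size [89.1 43.1] axis deg 87.8 rivet [ 0.592  -0.2904] 1978
clip [ 593. -333.] size [72.1 43. ] axis deg 89.1 rivet [ 0.5963 -0.3442] 1501
```

Call:
play_rows:
  plan:
    - [[0,-0.013,-0.024],[0.1,0,0],0]
    - [[0,-0.026,-0.049],[0.21,0,0],0]
    - [[0,-0.04,-0.075],[0.32,0,0],0]
    - [[0,-0.055,-0.103],[0.43,0,0],0]
    - [[0,-0.07,-0.13],[0.54,0,0],0]
    - [[0,-0.085,-0.16],[0.65,0,0],0]
    - [[0,-0.1,-0.19],[0.76,0,0],0]
    - [[0,-0.115,-0.22],[0.87,0,0],0]
    - [[0,-0.128,-0.24],[0.98,0,0],0]
    - [[0,-0.128,-0.24],[1.09,0,0],0]
    - [[0,-0.128,-0.24],[1.2,0,0],0]
    - [[0,-0.128,-0.24],[1.2,0,0],0]

```text
clock: 46.03
ee_pos: [0.5889, 0.0841, 0.1994]
orientation: [0.706, -0.031, -0.706, -0.031]
ft_force: [0.5, -0.2, 0.1]
gripper_width: 1.0
```

```bash
python3 - <<'E'
from h import *
st=bot.get_state(); im=grab("wrist","w22")
clips(im,st,.014,[(.594,.0815)])
print(st["clock"],st["ee_pos"],yaw(st),shift([.594,.0818,.0355],st).round(4))
E
```

```text
clip [591.   82.5] size [65.5 65.7] axis deg -5.1 rivet [0.5943 0.0817] 178
46.0333 [0.58890623 0.08407723 0.19941693] -95.09514124035307 [ 0.1639  0.0018 -0.0052]
```

Call:
play_rows:
  plan:
    - [[0.02,0.002,-0.005],[0,0,0],0]
    - [[0.05,0.002,-0.005],[0,0,0],0]
    - [[0.09,0.002,-0.005],[0,0,0],0]
    - [[0.13,0.002,-0.005],[0,0,0],0]
    - [[0.155,0.002,-0.005],[0,0,0],0]
    - [[0.163,0.002,-0.005],[0,0,0],0.2]
    - [[0.163,0.002,-0.005],[0,0,0],0.4]
    - [[0.163,0.002,-0.005],[0,0,0],1]
    - [[0.163,0.002,-0.005],[0,0,0],1]
    - [[0.163,0.002,-0.005],[0,0,0],1]
    - [[0.163,0.002,-0.005],[0,0,0],1]

```text
clock: 47.0
ee_pos: [0.5962, 0.0808, 0.0389]
orientation: [0.708, -0.031, -0.705, -0.031]
ft_force: [-1.2, 0.5, 7.7]
gripper_width: 0.288
```

Call:
play_rows:
  plan:
    - [[-0.03,0,0],[0,0,0],1]
    - [[-0.07,0,0],[0,0,0],1]
    - [[-0.11,0,0],[0,0,0],1]
    - [[-0.13,0.036,-0.003],[-0.12,0,0],1]
    - [[-0.13,0.072,-0.006],[-0.24,0,0],1]
    - [[-0.13,0.108,-0.009],[-0.36,0,0],1]
    - [[-0.13,0.144,-0.012],[-0.48,0,0],1]
    - [[-0.13,0.18,-0.015],[-0.6,0,0],1]
    - [[-0.13,0.216,-0.018],[-0.72,0,0],1]
    - [[-0.13,0.252,-0.021],[-0.84,0,0],1]
    - [[-0.13,0.288,-0.024],[-0.96,0,0],1]
    - [[-0.13,0.325,-0.027],[-1.08,0,0],1]

```text
clock: 48.0
ee_pos: [0.5925, -0.2469, 0.1672]
orientation: [0.621, 0.338, -0.62, 0.339]
ft_force: [0.2, -0.6, -1.7]
gripper_width: 0.285
```

Call:
play_rows:
  plan:
    - [[0,0,0],[-0.12,0,0],1]
    - [[0,0,0],[-0.24,0,0],1]
    - [[0,0,0],[-0.36,0,0],1]
    - [[0,0,0],[-0.48,0,0],1]
    - [[0.03,0,0],[-0.56,0,0],1]
    - [[0.06,0,0],[-0.56,0,0],1]
    - [[0.09,0,0],[-0.56,0,0],1]
    - [[0.1,0,0],[-0.56,0,0],1]
    - [[0.1,0,0],[-0.56,0,0],1]
    - [[0.1,0,0],[-0.56,0,0],1]

```text
clock: 48.83
ee_pos: [0.5928, -0.2453, 0.0669]
orientation: [0.504, 0.495, -0.504, 0.496]
ft_force: [-0.4, -0.5, -0.2]
gripper_width: 0.284
```

```bash
python3 - <<'E'
from h import *
st=bot.get_state(); print(st["clock"],st["ee_pos"],yaw(st),st["gripper_width"],st["ft_force"],shift([.595,-.245,.0205],st).round(4)); im=grab("wrist","w23")
crop(im,170,40,470,280,2.5,"w23c")
E
```

```text
48.8333 [ 0.59283725 -0.24533413  0.06686116] -1.0164867650775173 0.2838130581282716 [-0.43255818 -0.45973569 -0.19769196] [ 0.0464  0.0021 -0.0004]
```

View pics/w23c.png

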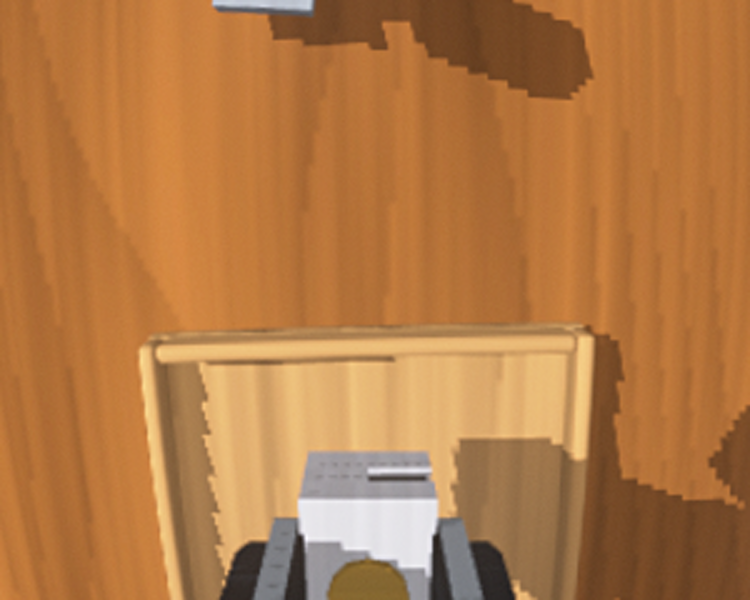

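The clip is held upright, centred between the tray walls and clear of the end wall. Lowering it.

Call:
play_rows:
  plan:
    - [[0.02,0.002,0],[0,0,0],1]
    - [[0.035,0.002,0],[0,0,0],1]
    - [[0.043,0.002,0],[0,0,0],1]
    - [[0.047,0.002,0],[0,0,0],1]
    - [[0.048,0.002,0],[0,0,0],1]
    - [[0.048,0.002,0],[0,0,0],1]

```text
clock: 49.38
ee_pos: [0.5941, -0.245, 0.0199]
orientation: [-0.504, -0.496, 0.505, -0.495]
ft_force: [-7.1, 3.9, 11.2]
gripper_width: 0.284
```

Contact with the floor. I'll release, lift and move clear towards the robot for the final check.

Call:
play_rows:
  plan:
    - [[0,0,0],[0,0,0],0.7]
    - [[0,0,0],[0,0,0],0.5]
    - [[0,0,0],[0,0,0],0.5]
    - [[-0.01,0,0],[0,0,0],0.5]
    - [[-0.04,0,0],[0,0,0],0.4]
    - [[-0.08,0,0],[0,0,0],0.2]
    - [[-0.12,0,0],[0,0,0],0]
    - [[-0.16,-0.03,0],[0,0,0],0]
    - [[-0.19,-0.07,-0.03],[0,0,0],0]
    - [[-0.2,-0.11,-0.05],[0,0,0],0]
    - [[-0.2,-0.11,-0.05],[0,0,0],0]
    - [[-0.2,-0.11,-0.05],[0,0,0],0]

```text
clock: 50.38
ee_pos: [0.4833, -0.1915, 0.2211]
orientation: [0.504, 0.495, -0.504, 0.497]
ft_force: [1.1, 0.0, 0.7]
gripper_width: 1.0
```

```bash
python3 - <<'E'
from h import *
st=bot.get_state(); print(st["clock"],st["ee_pos"],yaw(st),st["gripper_width"],st["ft_force"])
s=grab("scene","s24"); t=grab("top","t24")
a=cv2.resize(s[110:380,130:450],None,fx=1.25,fy=1.25); b=cv2.resize(t[130:290,200:460],None,fx=1.5,fy=1.5,interpolation=cv2.INTER_CUBIC)
H=max(len(a),len(b)); pad=lambda i:cv2.copyMakeBorder(i,0,H-len(i),0,0,cv2.BORDER_CONSTANT)
cv2.imwrite("pics/c24.png",np.hstack([pad(a),pad(b)]))
for y in(-.245,-.30,-.35): clips(t,None,-.005,[(.595,y)],"top")
E
```

```text
50.3833 [ 0.48330993 -0.19147562  0.22110071] -0.9883945291545629 1.000265403359558 [1.11551608 0.01090064 0.71369932]
clip [ 575.5 -270.1] size [146.5 152.1] axis deg -1.5 rivet None 3
clip [ 576.1 -302.7] size [148.7 191.6] axis deg -89.4 rivet None 3
clip [ 576.5 -349.4] size [148.7 194.4] axis deg -89.4 rivet None 0
```

View pics/c24.png

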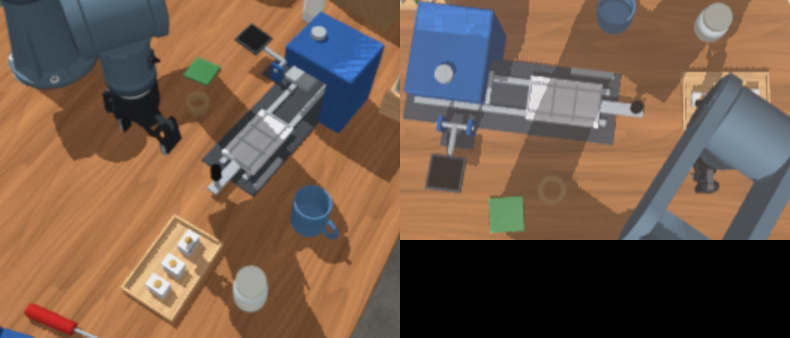

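The scene view shows all three clips upright in the tray at crop pixels (188,240), (173,265) and (158,285). The pedal is up, the bystanders are in place, and the knob is at top pixel (358,201), where it sits when fully out. Handing in.

```bash
python3 -c "
from rig import bot
print(bot.close_job())"
```

```text
the job is handed in; nothing more can be done
None
```

The job ran to the end and was handed in at about 50 s on the robot's clock; no verdict is reported.

- **What I did:** I pulled the carriage out to its stop and stood all three clips in the bays, one to each. I slid the carriage in to its stop (0.210 m of travel), held the pedal at its bottom stop for over 0.3 s and let it up. Then I pulled the carriage out again and stood the three clips in the tray.
- **Last checks:** In the final pictures all three clips stand upright in the tray, the pedal is up and the bystanders are where they were. The knob is at its fully-out pixel. The gripper was open, clear of everything, and read about 1 N.
- **Rivets:** I judged them home by the pedal resting at its stop, backed by the pictures agreeing with the driven height. I did not measure each rivet separately.
- **Disagreements:**
  - The base-plate edges put the press origin about 10 mm off from what the carriage stop and tread showed. I trusted the hard stop and the tread, so "fully out" rests on that.
  - One clip was knocked aside by about 3 cm before I picked it up, so I measured it again.
  - In the final check the arm blocked the top camera's view of the tray. The numeric clip measurement failed there, and only the scene picture confirms the clips' final places.

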